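# Draw a cup of beads from the hopper

## Task

Take the white cup by its blue grip, bring its rim up into the red ring under the closed shutter of the bead hopper and push it in until the shutter is fully open, so that all six beads drop into the cup; then draw the cup back until the shutter is fully closed again. Lower the cup out of the ring and set it down upright, with the beads in it, wholly on the round cork mat, and let go. Keep the cup upright all the time and leave the jar, the cream thread spool and the clip clamp where they are.

Things in the scene. Friction and masses are not known exactly. Their poses are not given: they have to be found in the camera images.
- hopper: Bead hopper, fixed: clear square funnel, 136 mm wide, from 190 to 280 mm above the bench, on a grey column behind. Origin on the bench under the middle of the outlet; x level from its front to its back, z up. The funnel overhangs the front by 68 mm from 238 mm up, so a hand at the cup's grip must lean away from the hopper. Foot plate and column lie behind x = -5 mm; in front of that the bench is free.
- outlet (a point): Middle of the hopper's 50 x 50 mm outlet, 180 mm above the hopper's origin, axes as the hopper's. The shutter slides along x right under it.
- shutter (a joint): Sliding steel shutter, in m: 0 = fully closed, 0.056 = fully open, stops at both; grows to the back (+x of the hopper). May start a few mm ajar, takes about 3 N, stays where left. Its 52 x 52 mm window stands in front of the outlet when closed, right under it when open. Plate 60 mm wide, underside 174 mm above the bench; its front edge, 185 mm high, is 40 mm in front of the window's middle.
- ring_center (a point): Centre of the red wire ring hung under the shutter's window; it moves with the shutter: 56 mm in front of the outlet axis when closed, on it when open. Wire 6 mm, inner diameter 94 mm, level, 137 to 143 mm above the bench; hangers at its sides and back. The cup's rim enters from below with 9 mm play, best to 153 mm (148 to 160) above the bench; pushed back it opens, drawn forward it closes the shutter.
- cup_center (a point): Centre of the white enamel cup, half-way up on its axis; it stands on the bench at the start, so 42 mm up. Cup 84 mm high, 76 mm wide at the rim, 66 mm near the foot, walls 3 mm, about 0.2 kg. Axes: z up along the cup, x from the grip across the cup (the grip is on the -x side).
- cup_grip (a point): Middle of the upright blue grip bar on the side of the cup: 73 mm from the cup's axis toward its -x and 36 mm above its foot. The bar is 12 mm thick (along the cup's y, the way to pinch it), 14 mm deep, and runs from 12 to 56 mm above the foot, with 29 mm open space between bar and cup. At the start it points roughly to the left as the robot sees it. Axes as cup_center.
- mat_top (a point): Centre of the top of the round cork mat, 130 mm in diameter, 6 mm thick, fixed flat on the bench.
- bead_1_center (a point): Centre of one of six glazed ceramic beads, balls of 22 mm diameter, 12 g, that lie in the hopper on the shutter.
- bead_2_center (a point): Centre of another of the six beads.
- bead_3_center (a point): Centre of another of the six beads.
- bead_4_center (a point): Centre of another of the six beads.
- bead_5_center (a point): Centre of another of the six beads.
- bead_6_center (a point): Centre of another of the six beads.
- jar: The glass jar with the orange lid, 64 mm wide, 72 mm high; origin at its underside. A bystander, leave it where it is.
- spool: The cream thread spool, 33 mm wide, 58 mm high, standing; origin at its underside. A bystander, leave it where it is.
- clamp: The blue and white clip clamp, 22 x 83 x 28 mm, lying on the bench; origin at its underside. A bystander, leave it where it is.

How it is judged:
By the outcome, as a careful person would: the job done as asked, in the order asked, and still so for the second after the job is handed in, with the robot touching nothing.
It also fails if it takes over 48 s, if anything falls off the work surface, if the arm or the gripper's body presses on something with over 40 N, if the wrist force passes 120 N, or if a joint passes its speed limit or range.

## Robot

A 6-joint arm with a two-finger parallel gripper is mounted at the origin on a cart in front of the work surface, level with it; the furniture and walls round the work are solid. World frame = base frame: x ahead of the robot, y to its left, z up, the work surface at z = 0. Lengths are in m, angles in rad, forces in N, time in s.
With the tool pointing down it reaches from about 0.425 to 0.95 m from the base axis. Payload 3.5 kg.
Tool frame: the origin (TCP) lies at the very end of the fingers, on their centre line; the grasp point (between the pads) lies ctrl.grip_point_offset behind it (ctrl.grip_point_offset is the distance from the TCP to the grasp point, in m); z points along the fingers, y is the direction in which the jaws open and shut (so a half turn about z gives the same grasp; the last joint's range is limited). The gripper opens to 85 mm and grips with 20 to 120 N. Pads are 22 mm wide; open, the fingers measure 114 mm over their backs; the gripper's body (76 mm by 85 mm) begins 54 mm behind the grasp point. The pads swing forward as they close: fully open they stand 13 mm farther back than shut.
Start: joints at [1.125, 0.286, 1.577, -0, 1.279, -0.15], TCP at [0.197, 0.646, 0.198] pointing down, gripper open.
Joint ranges: [-2.77, 2.77], [-0.9, 2.22], [0.21, 2.48], [-1.53, 4.67], [0.24, 2.81], [-2.84, 2.84]. Speed limits (rad/s): [2.79, 2.79, 3.14, 3.14, 3.14, 3.14].

## Interface

Orientations are given as a unit quaternion [x, y, z, w].
In Python, from plant import telemetry, imaging, ticket, finder, ctrl gives the robot as it stands. The module is installed in compiled form; this text tells all that it offers.
- The arm moves only by the shell command python3 -m crank 'ROWS' [FORCE]. ROWS is JSON, a list of rows, each a list of 7 numbers: the shift along the tool's x, y, z scaled (see below), then the turn, a rotation vector about the tool's x, y, z scaled (see below), then the opening, from 0 (shut) to 1 (fully open). A call has 1 to 12 rows; each row is the pose to reach, as a shift and turn from the pose commanded when the call began, along the tool's axes at that moment; what a row does not reach only later rows make up. The controller multiplies each number of a shift by 0.15 m and each number of a turn by 90 degrees. A row lasts 1/10 s, in which the tool goes at most 50 mm and 8.59 degrees, less where a joint would pass 70% of its speed; a pose out of reach is approached as far as the arm can. A call with a number of a shift or a turn outside -1 to 1 is refused whole. A call with a gripper value outside its range is refused whole. The fingers move at their own pace and stop on an object; FORCE is the grip in N (left out, the last holds). Time passes only in rows, so rows that repeat a pose let the fingers close. It gives the time, the measured TCP pose, the force and the opening at its end, in the units of the state.
- telemetry.get_state(): the state, without advancing time (a new reading comes with each control period).
- imaging.read_camera(name): name is "scene" or "top" or "wrist"; returns a dict with "pixels" (420x560x3 uint8, red, green, blue), "vfov" (degrees; the focal length in pixels is half the picture's height over the tangent of half this angle, whatever the lens; pixels are square), "cx", "cy" (the principal point, pixels), "rvec" (rotation vector, rad) and "tvec" (3), from world to camera coordinates, as OpenCV has them. Camera axes: x right, y down, z forward; pixel columns grow to the right and rows downward; lengths in m; the calibration is good to about 2 mm. The wrist camera is an equidistant fisheye: a pixel r from the principal point sees the ray r / f radians off the axis. A picture is of the moment at which its call begins. There is no depth.
- ticket.sign_off(): hands the job in, once; it reports no verdict.
Trained networks look in a picture, given as the dict that the camera call returned (one of the last four; its "shot" number tells which), for a name from the list of things; names that differ only in an ending like _2 or _b are one class to them, and where a whole thing is asked for, a point or a joint stands for the part that bears it (a point fixed in the world has none). Each returns a list of dicts, best first, with "confidence" (0 to 1); they miss things now and then, are a little off and sometimes report something else, mostly with a low value. They report only what shows in the picture. A call takes as long as a camera call.
- finder.masks_of(label, picture): "pixels" (420x560 bool, what is visible of it) and "extent" ([left, top, right, bottom] in pixels, round what is visible of it).
- finder.pinpoint(label, picture): "location" ([row, column] in pixels: a listed point, or the origin of a listed thing).
The state is a dict: "time": time; "qpos": joint angles; "dq": joint speeds; "joint_efforts": joint torques, N m; "eef_pos": TCP position; "tcp_rot": TCP orientation; "contact_force": force on the tool from outside, world axes, zero at the start; "wrist_torque": the same for the moment, N m; "opening": opening from 0.0 (shut) to 1.0 (fully open).
Only numpy, scipy, OpenCV 4.12 (cv2) and the standard library are available. Lean on these libraries where they do the work, as an engineer would, in place of code of your own. Each camera call takes 0.05 s, during which the arm holds its last target.

## Working session

There is one attempt and no reset: what is moved stays moved. The work goes in short steps, Python scripts to look and compute and a shell command to move; the robot and the scene stay as the last step left them, time stands still between calls to the robot, and variables do not carry over. Pictures are saved under pics/ and viewed, and the job is handed in when it is done.

```bash
mkdir -p pics; ls; python3 - <<'E'
from plant import telemetry, imaging, ticket, finder, ctrl
import cv2
print(telemetry.get_state()); print(ctrl.grip_point_offset, [a for a in dir(ctrl) if a[0]!='_'])
for n in ["scene","top","wrist"]:
    p=imaging.read_camera(n); cv2.imwrite(f"pics/{n}0.png",p["pixels"][:,:,::-1]); print(n,{k:v for k,v in p.items() if k!='pixels'})
E
```

```text
pics
{'time': 0.0, 'qpos': array([ 1.12500147e+00,  2.87211424e-01,  1.57815356e+00, -2.07552130e-05,
        1.27860850e+00, -1.50021145e-01]), 'dq': array([-7.78709200e-06,  7.95541788e-04,  1.56088383e-03, -4.13772664e-04,
       -6.72298030e-05, -7.21909873e-05]), 'joint_efforts': array([-6.15532590e-04, -4.05992460e+01, -2.92620081e+01, -1.21905368e-04,
        6.01638603e-03, -1.40364712e-06]), 'eef_pos': array([0.19642178, 0.64502669, 0.19632946]), 'tcp_rot': array([ 1.47345314e-01,  9.89084395e-01, -1.14089812e-03, -3.39915759e-04]), 'contact_force': array([ 0.06597328, -0.54502602,  0.49166581]), 'wrist_torque': array([-0.03331387, -0.06818878, -0.00267113]), 'opening': 1.000184979774718}
0.0187 ['Unreachable', 'grip_point_offset']
scene {'vfov': 46.09838716678003, 'cx': 275.09774127137837, 'cy': 213.17679018139452, 'rvec': array([ 2.06872247, -0.87772726,  0.42932488]), 'tvec': array([-0.25123319,  0.40690342,  0.71810653]), 'shot': 1}
top {'vfov': 47.43807242572437, 'cx': 280.5629318029504, 'cy': 212.8362381636403, 'rvec': array([ 2.14898739, -2.14768353,  0.08472007]), 'tvec': array([0.18284464, 0.57838254, 0.91009886]), 'shot': 2}
wrist {'vfov': 65.70646984690485, 'cx': 284.786684421498, 'cy': 206.2501923580607, 'rvec': array([-2.32490013, -1.72294423, -0.25464552]), 'tvec': array([-0.67472958, -0.03731867,  0.37693766]), 'shot': 3}
```

View pics/scene0.png

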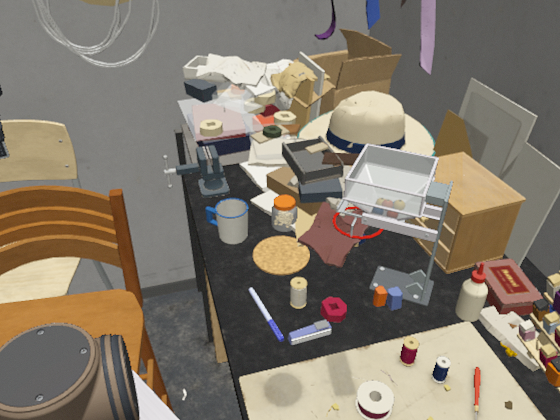

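View pics/top0.png

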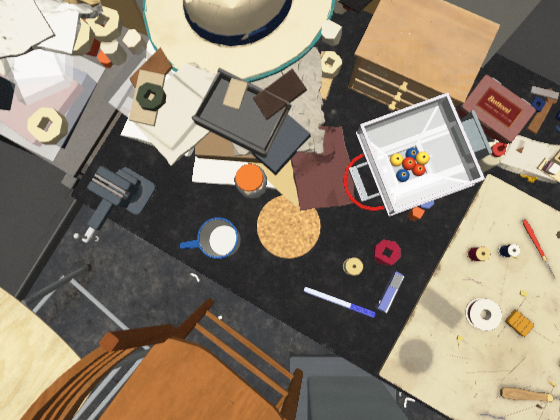

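View pics/wrist0.png

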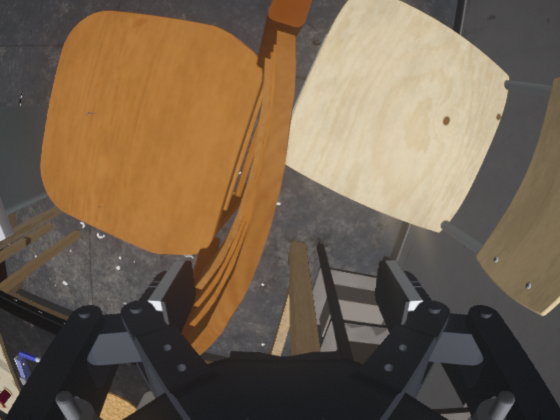

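The scene and top views agree. In the top view the cup is at (218,240) with its grip at (190,244), the mat at (288,227), the jar at (250,180) and the spool at (353,266). The clamp is at (391,292), and the hopper at (415,160) has its ring to the left at (370,180).

```bash
cat > h.py <<'E'
from plant import telemetry, imaging, finder
import numpy as np, cv2
from scipy.spatial.transform import Rotation as R
def cam(p):
    f=210/np.tan(np.radians(p["vfov"])/2)
    Rm,_=cv2.Rodrigues(np.array(p["rvec"])); return f,Rm,np.array(p["tvec"])
def ray(p,rc,fish=False):
    f,Rm,t=cam(p); x=rc[1]-p["cx"]; y=rc[0]-p["cy"]
    if fish:
        r=np.hypot(x,y); a=r/f; d=np.array([x/r*np.sin(a),y/r*np.sin(a),np.cos(a)])
    else: d=np.array([x/f,y/f,1])
    d=Rm.T@d; return -Rm.T@t, d/np.linalg.norm(d)
def onz(p,rc,z,fish=False):
    o,d=ray(p,rc,fish); return o+d*(z-o[2])/d[2]
def tri(rays):
    A=sum(np.eye(3)-np.outer(d,d) for o,d in rays); b=sum((np.eye(3)-np.outer(d,d))@o for o,d in rays)
    x=np.linalg.solve(A,b); return x,[np.linalg.norm(np.cross(x-o,d)) for o,d in rays]
def proj(p,X,fish=False):
    f,Rm,t=cam(p); c=Rm@np.array(X)+t
    if fish:
        a=np.arctan2(np.hypot(c[0],c[1]),c[2]); r=f*a; n=np.hypot(c[0],c[1]); return np.array([p["cy"]+r*c[1]/n,p["cx"]+r*c[0]/n])
    return np.array([p["cy"]+f*c[1]/c[2],p["cx"]+f*c[0]/c[2]])
E
python3 - <<'E'
from h import *
s=imaging.read_camera("scene"); t=imaging.read_camera("top")
np.set_printoptions(precision=4,suppress=True)
Z=dict(hopper=0,outlet=.18,ring_center=.14,cup_center=.042,cup_grip=.036,mat_top=.006,jar=0,spool=0,clamp=0,shutter=None)
for n,z in Z.items():
    a=finder.pinpoint(n,s) ; b=finder.pinpoint(n,t)
    for q in (a,b): print(n,[(np.round(x["location"],1),round(x["confidence"],2)) for x in q[:2]])
    if a and b:
        x,e=tri([ray(s,a[0]["location"]),ray(t,b[0]["location"])]); print("   tri",x,np.round(e,4))
    if z is not None:
        if a: print("   s",onz(s,a[0]["location"],z))
        if b: print("   t",onz(t,b[0]["location"],z))
E
```

```text
hopper [(array([279.6, 374.7]), 0.97)]
hopper []
   s [ 0.637  -0.0301  0.    ]
outlet [(array([210.1, 387.1]), 0.8)]
outlet [(array([164.4, 404.6]), 0.6), (array([289.9, 390. ]), 0.56)]
   tri [ 0.6433 -0.0294  0.1824] [0.0004 0.0004]
   s [ 0.6468 -0.028   0.18  ]
   t [ 0.6436 -0.0296  0.18  ]
ring_center [(array([221.7, 359.5]), 0.83), (array([212.9, 206.7]), 0.6)]
ring_center []
   s [0.6241 0.017  0.14  ]
cup_center [(array([222.6, 233.2]), 0.79)]
cup_center [(array([234. , 218.7]), 0.59)]
   tri [0.5352 0.3072 0.0318] [0.0018 0.0018]
   s [0.5256 0.2983 0.042 ]
   t [0.5359 0.3044 0.042 ]
cup_grip [(array([224.8, 281.7]), 0.65), (array([212.4, 208.2]), 0.58)]
cup_grip [(array([246.6, 187. ]), 0.58)]
   tri [0.562  0.2941 0.0396] [0.0877 0.0877]
   s [0.6038 0.2153 0.036 ]
   t [0.5114 0.3678 0.036 ]
mat_top [(array([257.6, 281.2]), 0.86)]
mat_top [(array([226.2, 287.4]), 0.92), (array([159.7, 396.5]), 0.39)]
   tri [ 0.5553  0.1705 -0.0081] [0.0001 0.0001]
   s [0.5439 0.1598 0.006 ]
   t [0.5542 0.1702 0.006 ]
jar [(array([224.1, 283.1]), 0.84), (array([219.2, 357.8]), 0.57)]
jar [(array([184.9, 252.1]), 0.55)]
   tri [0.6396 0.2437 0.0026] [0.0007 0.0007]
   s [0.6414 0.2464 0.    ]
   t [0.6405 0.2435 0.    ]
spool [(array([304.5, 295.8]), 0.92)]
spool [(array([266.7, 352.1]), 0.76)]
   tri [ 0.4699  0.0423 -0.0012] [0.0039 0.0039]
   s [ 0.4661  0.0442 -0.    ]
   t [0.4727 0.0397 0.    ]
clamp [(array([339.5, 311.6]), 0.57)]
clamp [(array([175.7, 401.7]), 0.69)]
   tri [ 0.5863 -0.0271 -0.0974] [0.1043 0.1043]
   s [ 0.421  -0.0374  0.    ]
   t [ 0.6587 -0.0643  0.    ]Traceback (most recent call last):
  File "<stdin>", line 6, in <module>
ValueError: it knows: bead_1_center, bead_2_center, bead_3_center, bead_4_center, bead_5_center, bead_6_center, clamp, cup_center, cup_grip, hopper, jar, mat_top, outlet, ring_center, spool
```

```bash
python3 - <<'E'
from h import *
np.set_printoptions(precision=4,suppress=True)
from scipy.optimize import least_squares
P={"scene":imaging.read_camera("scene"),"top":imaging.read_camera("top")}
# mat, by colour within mask
for c,p in P.items():
    m=finder.masks_of("mat_top",p); print(c,"mat",len(m))
    if m:
        M=m[0]["pixels"]; cs,_=cv2.findContours(M.astype(np.uint8),0,1); k=max(cs,key=cv2.contourArea)[:,0,:]
        X=np.array([onz(p,(y,x),.006)[:2] for x,y in k]); (cx,cy),r=cv2.minEnclosingCircle(X.astype(np.float32)*1000); 
        f=least_squares(lambda q:np.hypot(*(X-q[:2]).T)-q[2],[X[:,0].mean(),X[:,1].mean(),.065],loss='soft_l1',f_scale=.002).x
        print(c,m[0]["confidence"],m[0]["extent"],"fit",f,"enc",cx,cy,r)
    px=p["pixels"].astype(int); red=(px[:,:,0]>150)&(px[:,:,1]<60)&(px[:,:,2]<60)
    ys,xs=np.nonzero(red); 
    reg=(xs>325)&(xs<385)&(ys>195)&(ys<245) if c=="scene" else (xs>335)&(xs<395)&(ys>145)&(ys<215)
    ys,xs=ys[reg],xs[reg]
    X=np.array([onz(p,(y,x),.14)[:2] for x,y in zip(xs,ys)])
    f=least_squares(lambda q:np.hypot(*(X-q[:2]).T)-.050,[.63,.02],loss='soft_l1',f_scale=.002); print(c,"ring",len(xs),f.x,np.std(f.fun))
    # blue cup rim
    for lab in ("cup_center",):
        m=finder.masks_of(lab,p)
        if m:
            M=m[0]["pixels"]; print(c,"cup",m[0]["extent"],m[0]["confidence"])
            blue=M&(px[:,:,2]>px[:,:,0]+40); ys,xs=np.nonzero(blue)
            X=np.array([onz(p,(y,x),.084)[:2] for x,y in zip(xs,ys)])
            f=least_squares(lambda q:np.hypot(*(X-q[:2]).T)-.0365,[.53,.3],loss='cauchy',f_scale=.002); print(c,"rim",len(xs),f.x,np.median(abs(f.fun)))
            d=np.hypot(*(X-f.x).T)>.045
            print("grip px",ys[d].mean(),xs[d].mean(),d.sum(),[onz(p,(ys[d].mean(),xs[d].mean()),z)[:2] for z in(.036,.056)])
            g=np.zeros((420,560),np.uint8);g[ys,xs]=255;cv2.imwrite(f"pics/blue_{c}.png",g)
    crop={"scene":(170,260,180,480),"top":(80,280,150,490)}[c]; a,b,cc,d=crop
    cv2.imwrite(f"pics/crop_{c}.png",cv2.resize(p["pixels"][a:b,cc:d,::-1],None,fx=2.3,fy=2.3,interpolation=2))
E
```

```text
scene mat 1
scene 0.68 [252.7, 234.9, 309.6, 277.8] fit [0.5507 0.1674 0.0643] enc 551.4141845703125 169.41220092773438 68.48406982421875
scene ring 183 [0.623  0.0193] 0.0019981993319513284
scene cup [206.8, 197.7, 252.8, 246.4] 0.61
scene rim 248 [0.501  0.2969] 0.007179128645167971
grip px 204.34328358208955 235.0597014925373 67 [array([0.5833, 0.3563]), array([0.5655, 0.3348])]
top mat 1
top 0.71 [260.4, 195.6, 323.2, 257.8] fit [0.5539 0.1689 0.063 ] enc 554.6983642578125 168.46290588378906 65.41998291015625
top ring 271 [0.6242 0.0165] 0.0016608191561681368
top cup [182.1, 217.6, 239.2, 257.6] 0.69
top rim 356 [0.5265 0.3009] 0.0015740777141549159
grip px 244.41666666666666 187.21875 96 [array([0.5157, 0.3675]), array([0.5148, 0.3629])]
```

```bash
ls pics
```

```text
blue_scene.png
blue_top.png
crop_scene.png
crop_top.png
scene0.png
top0.png
wrist0.png
```

View pics/crop_top.png

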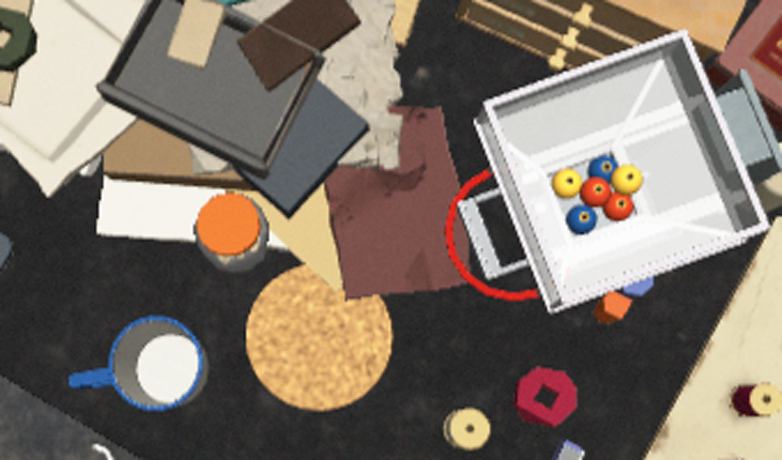

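View pics/crop_scene.png

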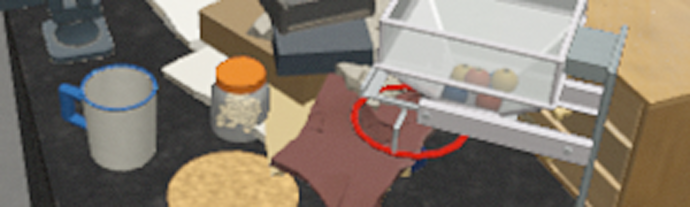

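View pics/blue_scene.png

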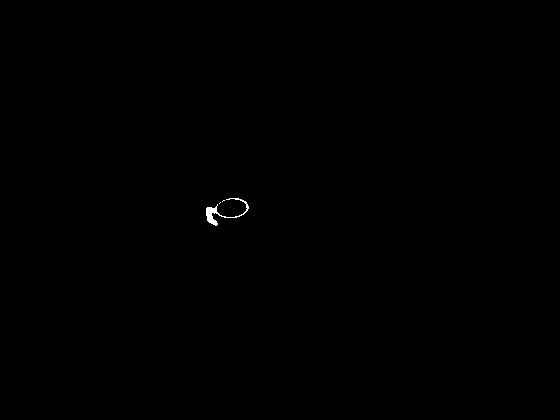

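```bash
python3 - <<'E'
from h import *
np.set_printoptions(precision=4,suppress=True)
s=imaging.read_camera("scene"); t=imaging.read_camera("top"); w=imaging.read_camera("wrist")
st=telemetry.get_state(); Rt=R.from_quat(st["tcp_rot"]).as_matrix()
o=-cam(w)[1].T@cam(w)[2]; print("wrist cam in tool frame",Rt.T@(o-st["eef_pos"]), "axis",Rt.T@cam(w)[1][2])
# hopper corners z=.28
C=[onz(t,(y/2.3+80,x/2.3+150),.28)[:2] for x,y in [(683,33),(767,225),(553,310),(480,110)]]; C=np.array(C); print(C,"mean",C.mean(0))
e=[(C[0]-C[3]),(C[1]-C[2])]; print("sides",[np.linalg.norm(C[i]-C[i-1]) for i in range(4)],[np.degrees(np.arctan2(v[1],v[0])) for v in e])
e=[(C[0]-C[1]),(C[3]-C[2])]; print([np.degrees(np.arctan2(v[1],v[0]))-90 for v in e])
# cup rim in scene
p=s;px=p["pixels"].astype(int); blue=(px[:,:,2]>px[:,:,0]+40); blue[:, :218]=0; blue[:, 252:]=0; blue[:195]=0; blue[222:]=0
ys,xs=np.nonzero(blue); X=np.array([onz(p,(y,x),.084)[:2] for x,y in zip(xs,ys)])
f=least=__import__("scipy.optimize",fromlist=["x"]).least_squares(lambda q:np.hypot(*(X-q[:2]).T)-.0365,[.527,.3],loss='soft_l1',f_scale=.002); print("rim scene",f.x,np.median(abs(f.fun)))
# vise points: handle
for nm,a,b in [("handle end",(168,167),(237,88)),("vise top",(150,208),(185,105))]:
    print(nm,tri([ray(s,a),ray(t,b)]))
for b in [(237,88),(195,115),(187,150)]: print([onz(t,b,z)[:2] for z in (0,.1)])
cv2.imwrite("pics/vs.png",cv2.resize(s["pixels"][130:260,150:330,::-1],None,fx=4,fy=4)); cv2.imwrite("pics/vt.png",cv2.resize(t["pixels"][140:290,60:260,::-1],None,fx=4,fy=4))
E
```

```text
wrist cam in tool frame [ 0.0739  0.0003 -0.1746] axis [-0.2905  0.0015  0.9569]
[[ 0.7278 -0.072 ]
 [ 0.6017 -0.12  ]
 [ 0.5478  0.0156]
 [ 0.6777  0.0594]] mean [ 0.6387 -0.0293]
sides [np.float64(0.1406454671426306), np.float64(0.1349460737055407), np.float64(0.14593060750458303), np.float64(0.1370534381750727)] [np.float64(-69.10674831706005), np.float64(-68.3210804796827)]
[np.float64(-69.16126553267034), np.float64(-71.36475181990662)]
rim scene [0.5265 0.3024] 0.0013324878405796443
handle end (array([0.5254, 0.5459, 0.0871]), [np.float64(0.002309595194194162), np.float64(0.002309595194193934)])
vise top (array([0.6227, 0.5019, 0.1177]), [np.float64(0.002463413159986988), np.float64(0.002463413159987131)])
[array([0.5324, 0.5827]), array([0.5263, 0.5385])]
[array([0.6201, 0.5299]), array([0.605 , 0.4911])]
[array([0.6368, 0.4567]), array([0.6199, 0.4255])]
```

View pics/vs.png

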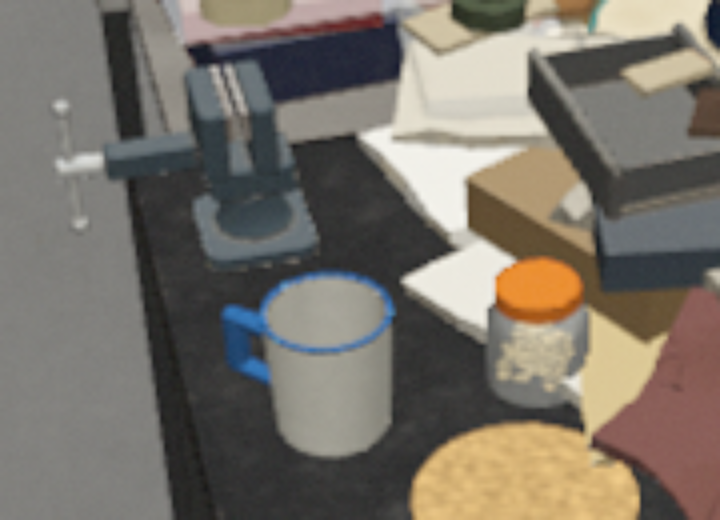

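View pics/vt.png

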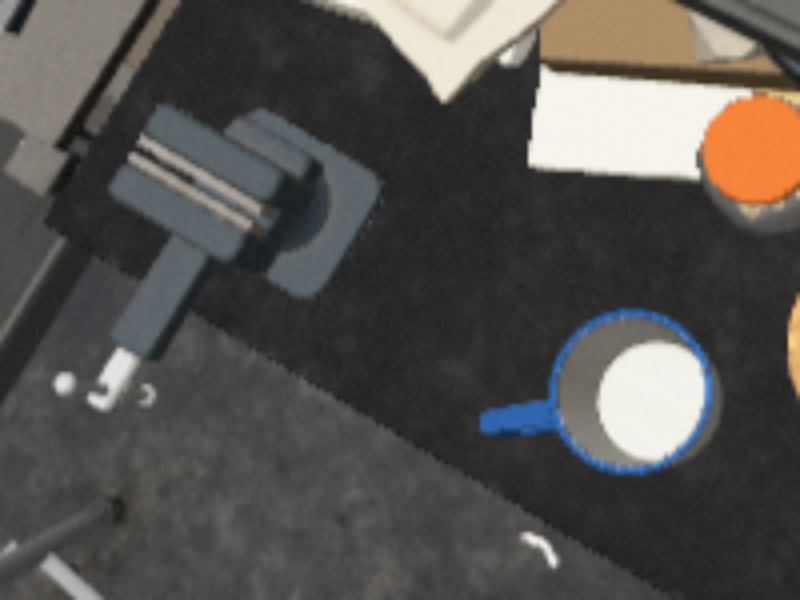

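```bash
cat >> h.py <<'E'
np.set_printoptions(precision=4,suppress=True)
def pose(u_deg,theta):
    a=np.radians(u_deg); th=np.radians(theta); u=np.array([np.cos(a),np.sin(a),0]); Z=np.array([0,0,1.])
    x=np.cos(th)*u-np.sin(th)*Z; z=-(np.sin(th)*u+np.cos(th)*Z); return np.c_[x,np.cross(z,x),z]
def rows(gp,Rm,off=.0187):
    """gp: wanted grasp point (world)"""
    st=telemetry.get_state(); R0=R.from_quat(st["tcp_rot"]).as_matrix()
    tcp=np.array(gp)+Rm[:,2]*off; d=R0.T@(tcp-st["eef_pos"]); rv=R.from_matrix(R0.T@Rm).as_rotvec()
    print("shift",d/.15,"turn",np.degrees(rv)/90)
def cupaxis(gripper_R,gp):
    pass
def show():
    st=telemetry.get_state(); M=R.from_quat(st["tcp_rot"]).as_matrix()
    print("t",st["time"],"q",st["qpos"],"tcp",st["eef_pos"],"gp",st["eef_pos"]-M[:,2]*.0187,"F",st["contact_force"],"T",st["wrist_torque"],"op",st["opening"])
    print("lean",np.degrees(np.arccos(-M[2,2])),"u",np.degrees(np.arctan2(*(-M[:2,2])[::-1])),"yz",M[2,1])
E
python3 - <<'E'
from h import *
Rm=pose(100.4,32); g=np.array([.5134,.3735,.038])
rows(g-Rm[:,2]*.12,Rm)
show()
E
```

```text
shift [-2.3841 -0.8026  0.4921] turn [ 0.1942 -0.3191  0.6772]
t 1.6 q [ 1.125   0.2863  1.5767  0.      1.2786 -0.15  ] tcp [0.1967 0.6457 0.1977] gp [0.1967 0.6457 0.2164] F [ 0.0292 -0.5004 -0.1034] T [0.0161 0.0333 0.0263] op 1.0026873146357747
lean 0.0005083883338435361 u -75.29047476998788 yz 7.553061461007816e-06
```

```bash
python3 -m crank '[[-1,-0.34,0,0.194,-0.319,0.677,1],[-1,-0.34,0,0.194,-0.319,0.677,1],[-1,-0.34,0,0.194,-0.319,0.677,1],[-1,-0.34,0,0.194,-0.319,0.677,1],[-1,-0.34,0,0.194,-0.319,0.677,1],[-1,-0.34,0,0.194,-0.319,0.677,1],[-1,-0.34,0,0.194,-0.319,0.677,1],[-1,-0.34,0,0.194,-0.319,0.677,1],[-1,-0.34,0,0.194,-0.319,0.677,1],[-1,-0.34,0,0.194,-0.319,0.677,1]]'
python3 - <<'E'
from h import *
show()
Rm=pose(100.4,32); g=np.array([.5134,.3735,.038])
rows(g-Rm[:,2]*.12,Rm)
E
```

```text
time: 2.6
eef_pos: [0.3253, 0.5533, 0.1969]
tcp_rot: [0.614, 0.74, -0.177, 0.211]
contact_force: [0.1, -0.9, 0.2]
opening: 1.001
t 2.6 q [ 1.0354  0.5058  1.3688 -0.3585  1.6983  0.8834] tcp [0.3253 0.5533 0.1969] gp [0.3236 0.563  0.2128] F [ 0.1203 -0.8863  0.1985] T [ 0.2718  0.051  -0.0116] op 1.0009610910699411
lean 31.977803087087683 u 100.40898816859226 yz -0.001574548795494568
shift [-0.6336  1.0147  0.9677] turn [ 0.0001 -0.0002  0.002 ]
```

```bash
python3 -m crank '[[-0.634,1,0.5,0,0,0.002,1],[-0.634,1,0.968,0,0,0.002,1],[-0.634,1,0.968,0,0,0.002,1],[-0.634,1,0.968,0,0,0.002,1],[-0.634,1,0.968,0,0,0.002,1],[-0.634,1,0.968,0,0,0.002,1],[-0.634,1,0.968,0,0,0.002,1]]'
python3 - <<'E'
from h import *
show()
Rm=pose(100.4,32); g=np.array([.5134,.3735,.038])
rows(g,Rm)
for n in ("wrist","scene","top"):
    p=imaging.read_camera(n); cv2.imwrite(f"pics/{n}1.png",p["pixels"][:,:,::-1])
    if n=="wrist":
        q=finder.pinpoint("cup_grip",p); print(q); print("expected grip",proj(p,g,True), "bar top",proj(p,g+[0,0,.018],True))
E
```

```text
time: 3.3
eef_pos: [0.5016, 0.4246, 0.1255]
tcp_rot: [0.617, 0.738, -0.176, 0.211]
contact_force: [-1.0, 1.2, 0.6]
opening: 1.004
t 3.3 q [ 0.7418  0.5306  1.4691 -0.4668  1.4736  0.6886] tcp [0.5016 0.4246 0.1255] gp [0.4998 0.4343 0.1413] F [-0.9644  1.2308  0.5811] T [0.25   0.0512 0.0031] op 1.0042957829358743
lean 31.93221263697114 u 100.36211456370489 yz 0.0013164093861323112
shift [0.0117 0.0163 0.8043] turn [-0.0002 -0.0008 -0.0019]
[{'location': [193.3, 290.7], 'confidence': 0.68}]
expected grip [194.9281 287.0072] bar top [210.4744 287.1436]
```

View pics/wrist1.png

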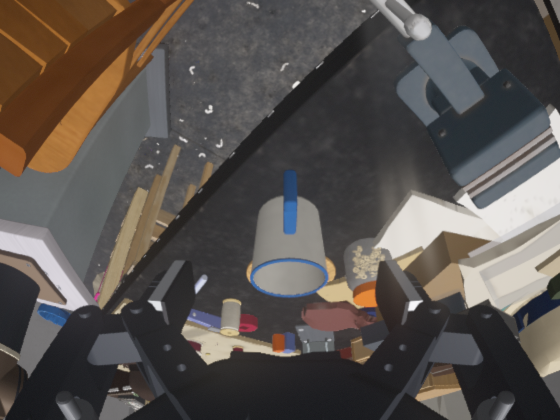

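View pics/scene1.png

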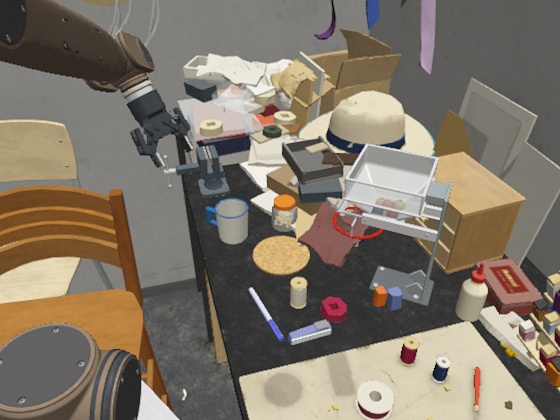

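View pics/top1.png

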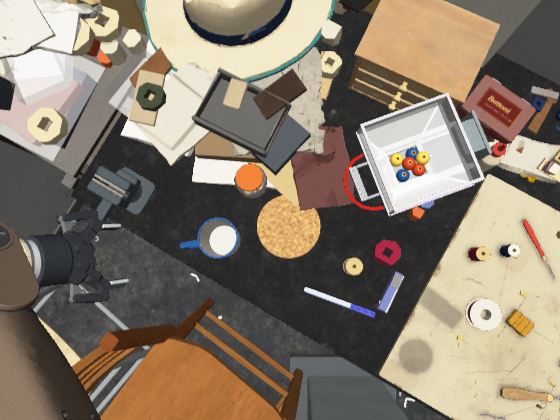

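Wrist view: the grip bar runs along column 290, between the pads at columns 178 and 398. That puts it about 2 mm to +x of my estimate and well aligned, so I'll advance.

```bash
python3 - <<'E'
from h import *
Rm=pose(100.4,32); g=np.array([.5155,.3735,.038])
rows(g,Rm); show()
E
```

```text
shift [-0.0009  0.0302  0.8183] turn [ 0.0018 -0.0011 -0.0011]
t 3.5 q [ 0.7452  0.5306  1.4675 -0.4672  1.4737  0.6894] tcp [0.5008 0.4268 0.1263] gp [0.4989 0.4365 0.1421] F [ 0.2146 -0.3889 -0.9359] T [ 0.2425  0.0323 -0.0051] op 1.0007813088534496
lean 31.905797083274646 u 100.70710947582143 yz 0.0032910575702995715
```

```bash
python3 -m crank '[[0,0.02,0.2,0,0,0,1],[0,0.025,0.4,0,0,0,1],[0,0.025,0.6,0,0,0,1],[0,0.025,0.75,0,0,0,1],[0,0.025,0.818,0,0,0,1],[0,0.025,0.818,0,0,0,1],[0,0.025,0.818,0,0,0,1]]'
python3 - <<'E'
from h import *
show()
p=imaging.read_camera("wrist"); cv2.imwrite(f"pics/wrist2.png",p["pixels"][:,:,::-1])
p=imaging.read_camera("scene"); cv2.imwrite(f"pics/scene2.png",cv2.resize(p["pixels"][100:280,100:340,::-1],None,fx=3,fy=3))
E
```

```text
time: 4.2
eef_pos: [0.5173, 0.3634, 0.0222]
tcp_rot: [0.616, 0.738, -0.175, 0.212]
contact_force: [0.8, -0.1, 0.2]
opening: 0.997
t 4.2 q [ 0.6631  0.5847  1.6017 -0.5136  1.2746  0.717 ] tcp [0.5173 0.3634 0.0222] gp [0.5154 0.3731 0.0381] F [ 0.7796 -0.1334  0.2277] T [ 0.2087  0.072  -0.0093] op 0.9969708788356932
lean 31.93151699236096 u 100.67926324592459 yz 0.003737159663528389
```

View pics/wrist2.png

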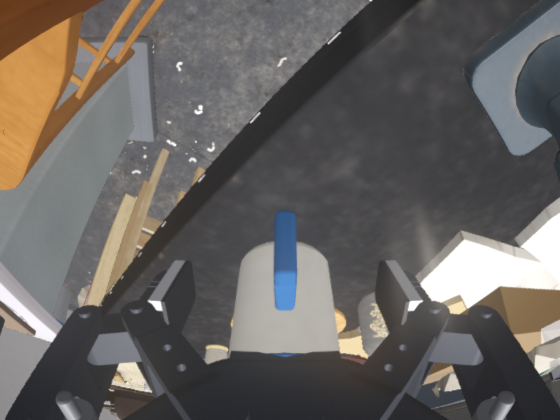

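View pics/scene2.png

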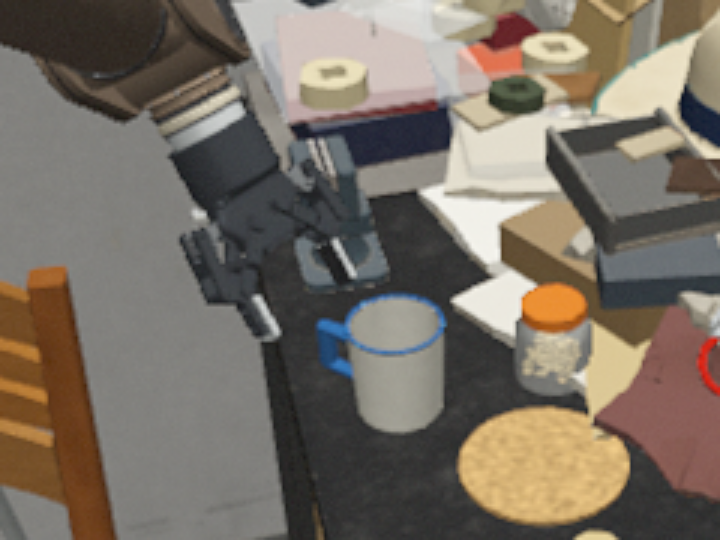

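```bash
python3 - <<'E'
from h import *
p=imaging.read_camera("scene"); t=imaging.read_camera("top")
cv2.imwrite(f"pics/top2.png",cv2.resize(t["pixels"][160:320,60:300,::-1],None,fx=3,fy=3))
st=telemetry.get_state(); M=R.from_quat(st["tcp_rot"]).as_matrix()
T=st["eef_pos"]
for nm,X in [("tcp",T),("gp",T-M[:,2]*.0187),("open tipL",T-M[:,2]*.013+M[:,1]*.0425),("open tipR",T-M[:,2]*.013-M[:,1]*.0425)]:
    a=proj(p,X); print(nm,"scene crop xy",(a[::-1]-[100,100])*3,"top crop",(proj(t,X)[::-1]-[60,160])*3)
E
```

```text
tcp scene crop xy [340.1298 357.3815] top crop [392.4934 251.4467]
gp scene crop xy [329.0125 337.7851] top crop [372.439  253.0947]
open tipL scene crop xy [365.398  317.8745] top crop [368.7094 189.4708]
open tipR scene crop xy [297.848  370.9152] top crop [388.6343 316.3364]
```

View pics/top2.png

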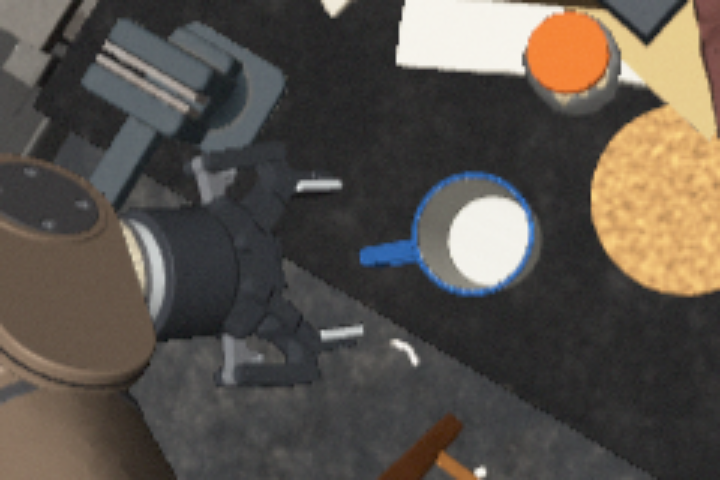

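```bash
python3 - <<'E'
from h import *
p=imaging.read_camera("scene"); t=imaging.read_camera("top")
st=telemetry.get_state(); M=R.from_quat(st["tcp_rot"]).as_matrix()
T=st["eef_pos"]
for a,b in [((335,272),(332,362)),((278,352),(185,341))]:
    x,e=tri([ray(p,(a[0]/3+100,a[1]/3+100)),ray(t,(b[0]/3+160,b[1]/3+60))]); print(x,e,"tool",M.T@(x-T))
# cup grip: outer top corner
x,e=tri([ray(p,(325/3+100,322/3+100)),ray(t,(257/3+160,361/3+60))]); print("grip top outer",x,e)
E
```

```text
[0.4633 0.3721 0.0696] [np.float64(0.0016006305539275401), np.float64(0.0016006305539277058)] tool [-0.0094 -0.0512 -0.0506]
[0.5569 0.3877 0.0695] [np.float64(0.0009846004707103188), np.float64(0.0009846004707105243)] tool [-0.0105  0.0437 -0.0495]
grip top outer [0.5128 0.3773 0.0505] [np.float64(0.0003536208072586005), np.float64(0.0003536208072586559)]
```

```bash
python3 - <<'E'
from h import *
p=imaging.read_camera("wrist")
st=telemetry.get_state(); M=R.from_quat(st["tcp_rot"]).as_matrix()
T=st["eef_pos"]; show()
im=p["pixels"][:,:,::-1].copy()
for z in (0,-.013,-.032,-.05):
  for s in (-.0425,.0425):
    for x in (-.011,.011):
      a=proj(p,T+M@np.array([x,s,z]),True); print(z,s,x,a[::-1]); cv2.circle(im,tuple(int(v) for v in a[::-1]),2,(0,255,0) if z>-.02 else (0,0,255),-1)
cv2.imwrite("pics/wrist3.png",im)
E
```

```text
t 4.55 q [ 0.6623  0.585   1.6028 -0.5137  1.2742  0.7172] tcp [0.5171 0.3626 0.0216] gp [0.5153 0.3723 0.0374] F [ 0.277  -0.4082 -0.2218] T [0.235  0.1041 0.0341] op 0.9977718032136055
lean 31.9576406457469 u 100.54770897040856 yz 0.002826210254369077
0 -0.0425 -0.011 [213.8467 258.4623]
0 -0.0425 0.011 [210.9519 224.4944]
0 0.0425 -0.011 [353.8544 258.4366]
0 0.0425 0.011 [356.6756 224.4545]
-0.013 -0.0425 -0.011 [209.4123 268.3237]
-0.013 -0.0425 0.011 [205.9791 232.6083]
-0.013 0.0425 -0.011 [358.2267 268.3027]
-0.013 0.0425 0.011 [361.5756 232.5705]
-0.032 -0.0425 -0.011 [201.967  285.0592]
-0.032 -0.0425 0.011 [197.4835 246.6067]
-0.032 0.0425 -0.011 [365.5707 285.0492]
-0.032 0.0425 0.011 [369.9504 246.5756]
-0.05 -0.0425 -0.011 [193.6434 304.0462]
-0.05 -0.0425 0.011 [187.7485 262.8665]
-0.05 0.0425 -0.011 [373.7861 304.0539]
-0.05 0.0425 0.011 [379.553  262.8488]
```

View pics/wrist3.png

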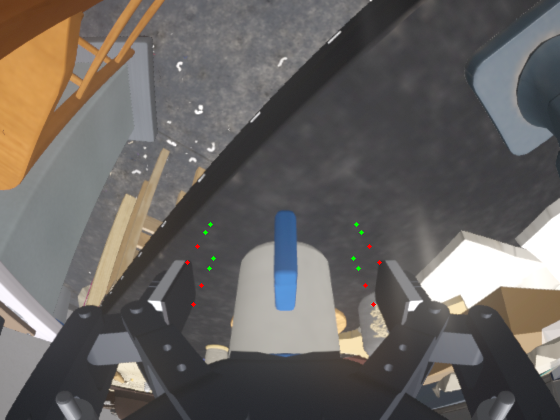

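The fingertips, triangulated from scene and top and confirmed in the wrist view, are about 50 mm behind the reported TCP, where I expected 13 mm. I'll close part-way to see where the pads end up.

```bash
python3 -m crank '[[0,0,0,0,0,0,0.35],[0,0,0,0,0,0,0.35],[0,0,0,0,0,0,0.35],[0,0,0,0,0,0,0.35],[0,0,0,0,0,0,0.35],[0,0,0,0,0,0,0.35]]' 20
python3 - <<'E'
from h import *
show()
p=imaging.read_camera("wrist"); s=imaging.read_camera("scene"); t=imaging.read_camera("top")
st=telemetry.get_state(); M=R.from_quat(st["tcp_rot"]).as_matrix(); T=st["eef_pos"]
im=p["pixels"][:,:,::-1].copy(); h=.0425*st["opening"]
for z in (0,-.013,-.037):
  for sg in (-h,h):
    for x in (-.011,.011):
      a=proj(p,T+M@np.array([x,sg,z]),True); cv2.circle(im,tuple(int(v) for v in a[::-1]),2,(0,255,0) if z>-.02 else (0,0,255),-1)
cv2.imwrite("pics/wrist4.png",im)
a=cv2.resize(s["pixels"][140:240,140:270,::-1],None,fx=3,fy=3); b=cv2.resize(t["pixels"][190:290,130:260,::-1],None,fx=3,fy=3); cv2.imwrite("pics/st4.png",np.hstack([a,b]))
E
```

```text
time: 5.15
eef_pos: [0.5168, 0.362, 0.0209]
tcp_rot: [0.616, 0.738, -0.176, 0.212]
contact_force: [-0.6, -0.4, -0.1]
opening: 0.35
t 5.15 q [ 0.6618  0.5857  1.6035 -0.5137  1.2741  0.7172] tcp [0.5168 0.362  0.0209] gp [0.5151 0.3718 0.0367] F [-0.6445 -0.4324 -0.0738] T [0.2631 0.0398 0.0419] op 0.3500460762310165
lean 31.991050158370523 u 100.41768736624404 yz 0.0016875571169945314
```

View pics/wrist4.png

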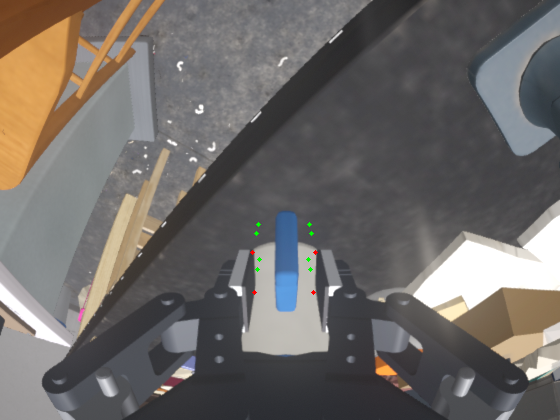

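View pics/st4.png

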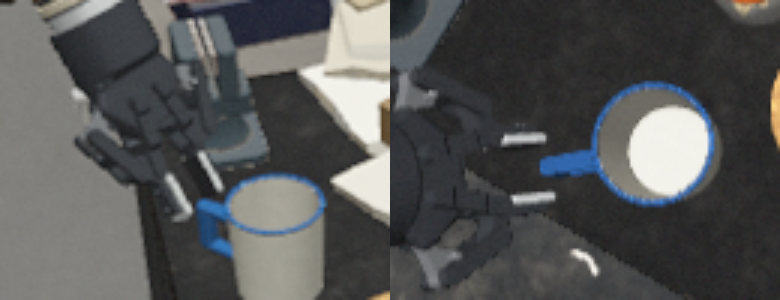

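```bash
python3 - <<'E'
from h import *
p=imaging.read_camera("scene"); t=imaging.read_camera("top")
st=telemetry.get_state(); M=R.from_quat(st["tcp_rot"]).as_matrix()
T=st["eef_pos"]
for a,b in [((211.7,202.3),(255.7,184.3)),((202.7,213.3),(236,181.7))]:
    x,e=tri([ray(p,a),ray(t,b)]); print(x,e,"tool",M.T@(x-T))
# visual check: where would grasp point be in wrist cam for varying z offsets
E
```

```text
[0.4924 0.3686 0.0557] [np.float64(0.0008273674348404902), np.float64(0.0008273674348406321)] tool [-0.0093 -0.0228 -0.0353]
[0.5304 0.3734 0.06  ] [np.float64(0.000490966009829822), np.float64(0.0004909660098298971)] tool [-0.0133  0.0155 -0.0377]
```

```bash
python3 -m crank '[[0,0.01,0.07,0,0,0,0.4],[0,0.015,0.14,0,0,0,0.4],[0,0.015,0.2,0,0,0,0.4],[0,0.015,0.2,0,0,0,0.4]]'
python3 - <<'E'
from h import *
show()
p=imaging.read_camera("wrist"); s=imaging.read_camera("scene"); t=imaging.read_camera("top")
cv2.imwrite("pics/wrist5.png",p["pixels"][:,:,::-1])
a=cv2.resize(s["pixels"][140:240,140:270,::-1],None,fx=3,fy=3); b=cv2.resize(t["pixels"][190:290,130:260,::-1],None,fx=3,fy=3); cv2.imwrite("pics/st5.png",np.hstack([a,b]))
E
```

```text
time: 5.8
eef_pos: [0.5207, 0.3449, -0.0069]
tcp_rot: [0.616, 0.737, -0.178, 0.211]
contact_force: [-0.2, 0.5, 0.6]
opening: 0.407
t 5.8 q [ 0.6387  0.6108  1.6273 -0.529   1.2267  0.7244] tcp [ 0.5207  0.3449 -0.0069] gp [0.519  0.3547 0.0089] F [-0.1934  0.5339  0.5818] T [ 0.229   0.1079 -0.0591] op 0.4067045403152287
lean 32.098334306972056 u 99.99303396058359 yz -0.002250842565683475
```

View pics/wrist5.png

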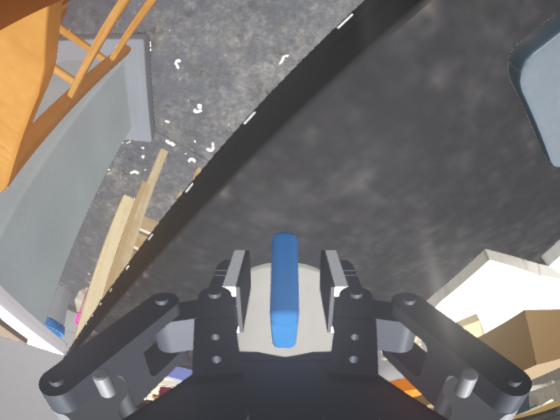

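View pics/st5.png

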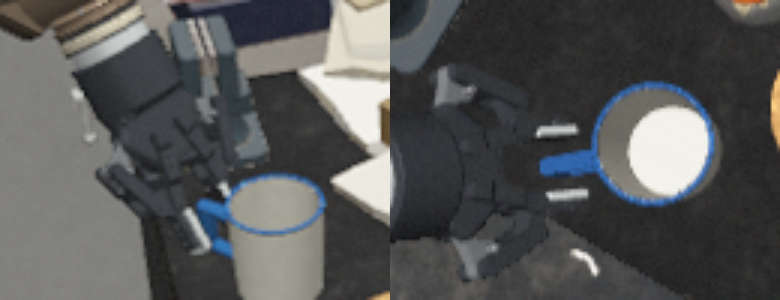

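Scene and top now show the bar between the fingers, and no contact is felt. Closing.

```bash
python3 -m crank '[[0,0,0,0,0,0,0.2],[0,0,0,0,0,0,0],[0,0,0,0,0,0,0],[0,0,0,0,0,0,0],[0,0,0,0,0,0,0],[0,0,0,0,0,0,0]]' 90
python3 - <<'E'
from h import *
show()
t=imaging.read_camera("top");p=imaging.read_camera("wrist");cv2.imwrite("pics/wrist6.png",p["pixels"][:,:,::-1])
px=t["pixels"].astype(int); m=(px[:,:,2]>px[:,:,0]+40); m[:205]=0;m[275:]=0;m[:,:175]=0;m[:,250:]=0
ys,xs=np.nonzero(m); X=np.array([onz(t,(y,x),.084)[:2] for x,y in zip(xs,ys)])
from scipy.optimize import least_squares
f=least_squares(lambda q:np.hypot(*(X-q[:2]).T)-.0365,[.527,.3],loss='cauchy',f_scale=.002);print("rim",f.x)
E
```

```text
time: 6.55
eef_pos: [0.522, 0.3472, -0.0039]
tcp_rot: [0.616, 0.738, -0.176, 0.212]
contact_force: [-1.9, 1.8, 3.8]
opening: 0.124
t 6.55 q [ 0.6404  0.6081  1.6241 -0.5289  1.2278  0.7243] tcp [ 0.522   0.3472 -0.0039] gp [0.5202 0.3569 0.0119] F [-1.8526  1.821   3.8475] T [ 0.0776  0.2842 -0.208 ] op 0.12355620371710563
lean 31.982032050882808 u 100.48025656676413 yz 0.0022738121688765656
rim [0.5273 0.3011]
```

View pics/wrist6.png

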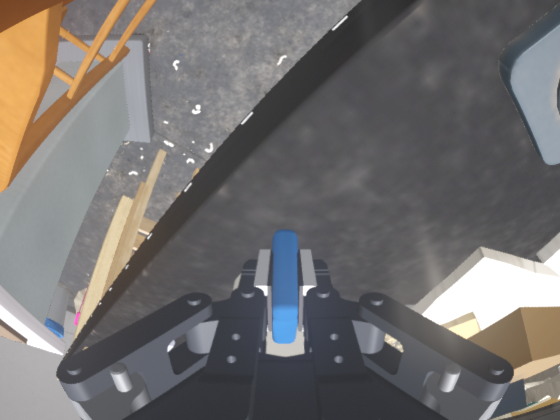

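```bash
cat >> h.py <<'E'
import json,os
def save_cup(C,az):
    st=telemetry.get_state(); json.dump(dict(C=list(C),az=az,T=list(st["eef_pos"]),q=list(st["tcp_rot"])),open("cup.json","w"))
def cup_now():
    c=json.load(open("cup.json")); st=telemetry.get_state()
    R0=R.from_quat(c["q"]); Rn=R.from_quat(st["tcp_rot"]); D=Rn*R0.inv()
    C=st["eef_pos"]+D.apply(np.array(c["C"])-c["T"]); up=D.apply([0,0,1]); rv=D.as_rotvec()
    print("t %.2f cup base"%st["time"],C,"az %.2f"%(c["az"]+np.degrees(rv[2])),"tilt %.2f"%np.degrees(np.arccos(up[2])),"F",st["contact_force"],"T",st["wrist_torque"],"op %.3f"%st["opening"]); return C
def cup_rows(C,az):
    c=json.load(open("cup.json")); st=telemetry.get_state(); R0=R.from_quat(c["q"]); D=R.from_euler("z",az-c["az"],degrees=True)
    T=np.array(C)+D.apply(np.array(c["T"])-c["C"]); Rw=D*R0; Rn=R.from_quat(st["tcp_rot"])
    print("shift",Rn.inv().apply(T-st["eef_pos"])/.15,"turn",np.degrees((Rn.inv()*Rw).as_rotvec())/90)
E
python3 - <<'E'
from h import *
save_cup([.527,.3013,0],100.4); cup_now(); cup_rows([.527,.3013,.04],100.4)
E
```

```text
t 6.65 cup base [0.527  0.3013 0.    ] az 100.40 tilt 0.00 F [-2.3473  1.6688  4.6607] T [-0.0005  0.3493 -0.1947] op 0.120
shift [-0.1412  0.0006 -0.2262] turn [0. 0. 0.]
```

```bash
python3 -m crank '[[-0.02,0,-0.04,0,0,0,0],[-0.06,0,-0.1,0,0,0,0],[-0.1,0,-0.17,0,0,0,0],[-0.141,0,-0.226,0,0,0,0],[-0.141,0,-0.226,0,0,0,0],[-0.141,0,-0.226,0,0,0,0]]'
python3 - <<'E'
from h import *
cup_now(); cup_rows([.557,.16,.042],103)
s=imaging.read_camera("scene"); w=imaging.read_camera("wrist")
a=cv2.resize(s["pixels"][130:260,140:300,::-1],None,fx=2.4,fy=2.4); b=cv2.resize(w["pixels"][:,:,::-1],(416,312)); cv2.imwrite("pics/sw7.png",np.hstack([a[:312],b]))
E
```

```text
time: 7.25
eef_pos: [0.5221, 0.347, 0.036]
tcp_rot: [0.617, 0.738, -0.175, 0.212]
contact_force: [-1.2, 0.6, -2.6]
opening: 0.123
t 7.25 cup base [0.5271 0.3011 0.0399] az 100.39 tilt 0.05 F [-1.1848  0.6256 -2.6247] T [0.5609 0.119  0.0199] op 0.123
shift [-0.8225  0.0149  0.4964] turn [-0.0151 -0.0004 -0.0248]
```

View pics/sw7.png

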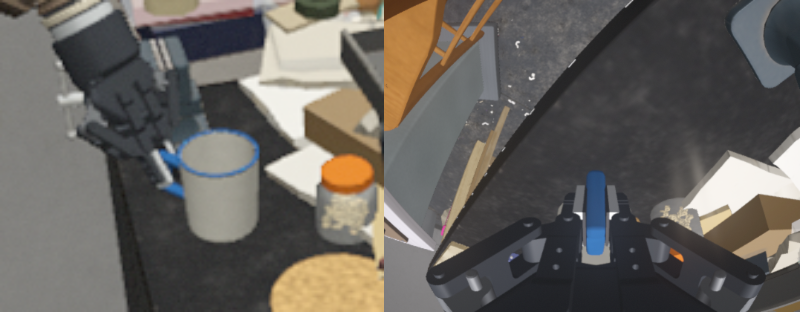

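```bash
python3 -m crank '[[-0.05,0,0.03,0,0,0,0],[-0.15,0,0.09,0,0,-0.005,0],[-0.27,0.005,0.16,-0.005,0,-0.01,0],[-0.4,0.007,0.24,-0.008,0,-0.013,0],[-0.53,0.01,0.32,-0.01,0,-0.017,0],[-0.65,0.012,0.39,-0.012,0,-0.02,0],[-0.75,0.014,0.45,-0.014,0,-0.024,0],[-0.8,0.015,0.48,-0.015,0,-0.025,0],[-0.822,0.015,0.496,-0.015,0,-0.025,0],[-0.822,0.015,0.496,-0.015,0,-0.025,0]]'
python3 - <<'E'
from h import *
cup_now(); cup_rows([.6236,.0178,.042],110.7)
E
```

```text
time: 8.35
eef_pos: [0.5498, 0.2052, 0.0376]
tcp_rot: [0.599, 0.751, -0.171, 0.216]
contact_force: [-0.7, -0.4, -2.2]
opening: 0.125
t 8.35 cup base [0.5568 0.1596 0.0416] az 102.99 tilt 0.08 F [-0.6545 -0.4301 -2.2444] T [ 0.5605  0.1171 -0.01  ] op 0.125
shift [-0.867   0.1827  0.538 ] turn [-0.0462  0.0002 -0.0722]
```

```bash
python3 -m crank '[[-0.05,0.01,0.03,-0.003,0,-0.004,0],[-0.15,0.03,0.09,-0.008,0,-0.012,0],[-0.27,0.057,0.168,-0.015,0,-0.023,0],[-0.4,0.084,0.248,-0.021,0,-0.033,0],[-0.53,0.112,0.329,-0.028,0,-0.044,0],[-0.65,0.137,0.403,-0.035,0,-0.054,0],[-0.75,0.158,0.465,-0.04,0,-0.062,0],[-0.82,0.173,0.509,-0.044,0,-0.068,0],[-0.867,0.183,0.538,-0.046,0,-0.072,0],[-0.867,0.183,0.538,-0.046,0,-0.072,0],[-0.867,0.183,0.538,-0.046,0,-0.072,0]]'
python3 - <<'E'
from h import *
cup_now(); 
p={n:imaging.read_camera(n) for n in("scene","top","wrist")}
s,t,w=[p[n] for n in("scene","top","wrist")]
a=cv2.resize(s["pixels"][140:270,290:460,::-1],(510,390)); cv2.imwrite("pics/s8.png",cv2.resize(s["pixels"][130:290,280:470,::-1],None,fx=4,fy=3.7)); cv2.imwrite("pics/t8.png",cv2.resize(t["pixels"][80:280,280:500,::-1],None,fx=3,fy=3)); cv2.imwrite("pics/w8.png",w["pixels"][:,:,::-1])
# remeasure ring
for c in("scene","top"):
    q=p[c];px=q["pixels"].astype(int); red=(px[:,:,0]>150)&(px[:,:,1]<60)&(px[:,:,2]<60); ys,xs=np.nonzero(red)
    reg=(xs>325)&(xs<385)&(ys>195)&(ys<245) if c=="scene" else (xs>335)&(xs<395)&(ys>145)&(ys<215)
    ys,xs=ys[reg],xs[reg]; X=np.array([onz(q,(y,x),.14)[:2] for x,y in zip(xs,ys)])
    from scipy.optimize import least_squares
    f=least_squares(lambda v:np.hypot(*(X-v[:2]).T)-.050,[.63,.02],loss='soft_l1',f_scale=.002); print(c,"ring",len(xs),f.x)
E
```

```text
time: 9.45
eef_pos: [0.6106, 0.0627, 0.038]
tcp_rot: [0.548, 0.79, -0.156, 0.227]
contact_force: [0.0, -0.5, -2.3]
opening: 0.125
t 9.45 cup base [0.6236 0.0184 0.042 ] az 110.71 tilt 0.01 F [ 0.0462 -0.4527 -2.3276] T [ 0.5404  0.2132 -0.0087] op 0.125
scene ring 165 [0.6227 0.0189]
top ring 267 [0.6241 0.0166]
```

View pics/s8.png

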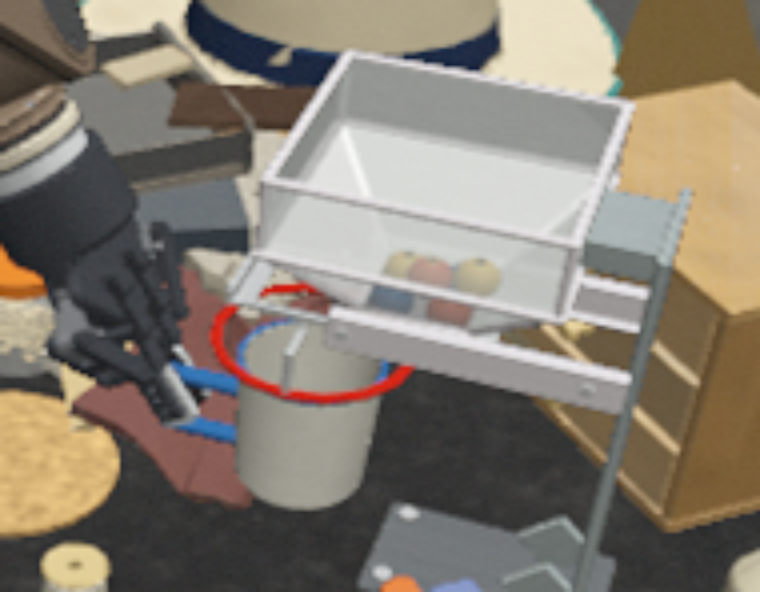

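View pics/t8.png

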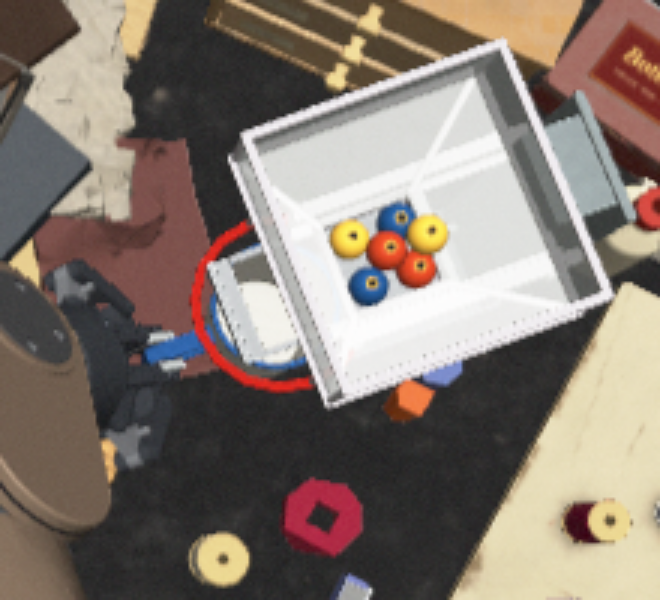

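View pics/w8.png

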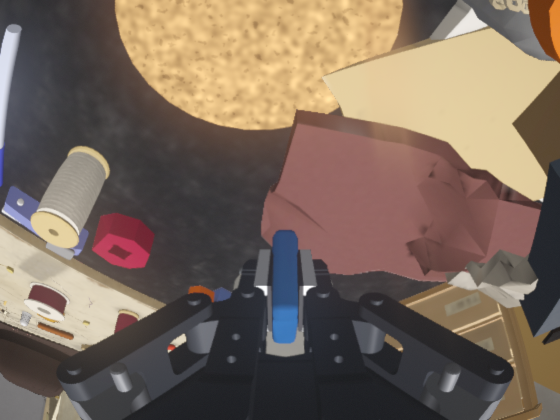

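Scene and top both show the cup rim below and concentric with the red ring, and the hand clear of the funnel. Raising it.

```bash
python3 - <<'E'
from h import *
cup_now(); cup_rows([.6236,.0178,.069],110.7)
E
```

```text
t 9.60 cup base [0.6236 0.019  0.042 ] az 110.77 tilt 0.02 F [ 0.6358  0.7746 -3.0529] T [ 0.5756  0.2393 -0.0503] op 0.122
shift [-0.1016 -0.0022 -0.1489] turn [0.0003 0.0002 0.0007]
```

```bash
python3 -m crank '[[-0.02,0,-0.03,0,0,0,0],[-0.04,0,-0.06,0,0,0,0],[-0.06,0,-0.09,0,0,0,0],[-0.08,0,-0.12,0,0,0,0],[-0.1,0,-0.149,0,0,0,0],[-0.1,0,-0.149,0,0,0,0]]'
python3 - <<'E'
from h import *
cup_now(); 
d=np.array([.353,-.935,0]); C=np.array([.6236,.0178,.069])
cup_rows(C+d*.066,110.7)
s=imaging.read_camera("scene"); t=imaging.read_camera("top")
a=cv2.resize(s["pixels"][150:290,280:470,::-1],None,fx=2,fy=3);b=cv2.resize(t["pixels"][110:250,310:500,::-1],None,fx=2,fy=3); cv2.imwrite("pics/st9.png",np.hstack([a,b]))
E
```

```text
time: 10.2
eef_pos: [0.6117, 0.0617, 0.0664]
tcp_rot: [0.548, 0.79, -0.155, 0.228]
contact_force: [0.5, -0.4, -3.0]
opening: 0.127
t 10.20 cup base [0.6248 0.0175 0.0704] az 110.72 tilt 0.14 F [ 0.5488 -0.4255 -3.0098] T [0.5199 0.1507 0.0085] op 0.127
shift [-0.3637 -0.006   0.2385] turn [ 0.0013  0.0007 -0.0005]
```

View pics/st9.png

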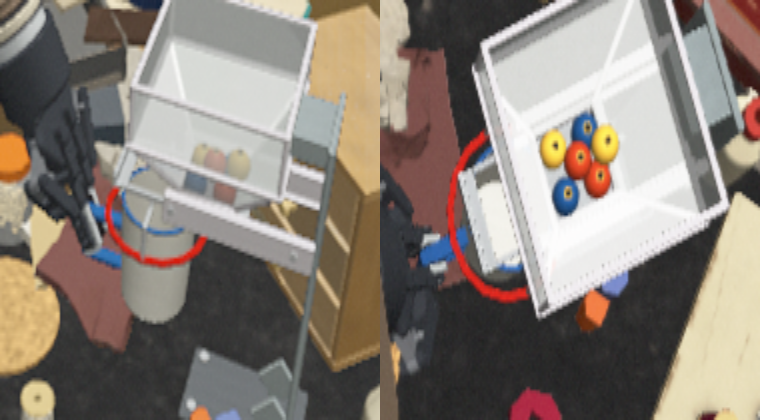

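```bash
python3 -m crank '[[-0.04,0,0.025,0,0,0,0],[-0.08,0,0.05,0,0,0,0],[-0.12,-0.002,0.08,0,0,0,0],[-0.16,-0.003,0.105,0,0,0,0],[-0.2,-0.003,0.13,0,0,0,0],[-0.24,-0.004,0.157,0,0,0,0],[-0.27,-0.005,0.177,0,0,0,0],[-0.3,-0.005,0.197,0,0,0,0]]'
python3 - <<'E'
from h import *
C=cup_now(); d=np.array([.353,-.935,0]); print("along",(C-[.6236,.0178,.069])@d)
cup_rows(np.array([.6236,.0178,.069])+d*.066,110.7)
s=imaging.read_camera("scene"); t=imaging.read_camera("top")
a=cv2.resize(s["pixels"][150:290,280:470,::-1],None,fx=2,fy=3);b=cv2.resize(t["pixels"][110:250,310:500,::-1],None,fx=2,fy=3); cv2.imwrite("pics/st10.png",np.hstack([a,b]))
E
```

```text
time: 11.1
eef_pos: [0.6288, 0.0104, 0.0633]
tcp_rot: [0.548, 0.79, -0.156, 0.227]
contact_force: [-0.7, 2.1, -3.4]
opening: 0.122
t 11.10 cup base [ 0.6418 -0.0339  0.0672] az 110.67 tilt 0.05 F [-0.7048  2.1138 -3.4199] T [ 0.9671  0.3651 -0.0663] op 0.122
along 0.05473496894793019
shift [-0.0696  0.008   0.0294] turn [-0.0007 -0.0001  0.0001]
```

View pics/st10.png

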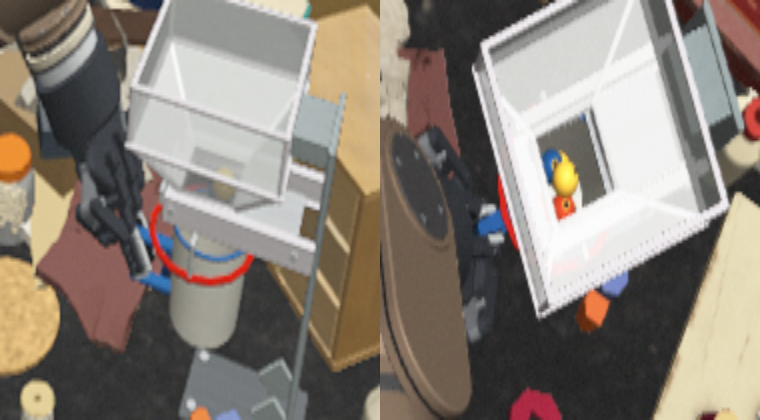

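```bash
python3 -m crank '[[-0.02,0.003,0.008,0,0,0,0],[-0.04,0.005,0.016,0,0,0,0],[-0.055,0.007,0.023,0,0,0,0],[-0.07,0.008,0.03,0,0,0,0],[-0.078,0.008,0.036,0,0,0,0],[-0.078,0.008,0.036,0,0,0,0],[-0.078,0.008,0.036,0,0,0,0]]'
python3 - <<'E'
from h import *
C=cup_now(); d=np.array([.353,-.935,0]); print("along",(C-[.6236,.0178,.069])@d)
cup_rows(np.array([.6236,.0178,.069])+d*.070,110.7)
s=imaging.read_camera("scene"); t=imaging.read_camera("top")
a=cv2.resize(s["pixels"][150:290,280:470,::-1],None,fx=2,fy=3);b=cv2.resize(t["pixels"][110:250,310:500,::-1],None,fx=2,fy=3); cv2.imwrite("pics/st11.png",np.hstack([a,b]))
E
```

```text
time: 11.9
eef_pos: [0.6317, 0.0054, 0.0627]
tcp_rot: [0.548, 0.791, -0.154, 0.223]
contact_force: [-10.8, 22.1, -1.6]
opening: 0.124
t 11.90 cup base [ 0.6448 -0.0389  0.0662] az 110.71 tilt 0.51 F [-10.7712  22.055   -1.5834] T [ 2.6696  1.2717 -0.3712] op 0.124
along 0.060487696928197984
shift [-0.0621  0.0013  0.0195] turn [-0.     -0.0057  0.0001]
```

View pics/st11.png

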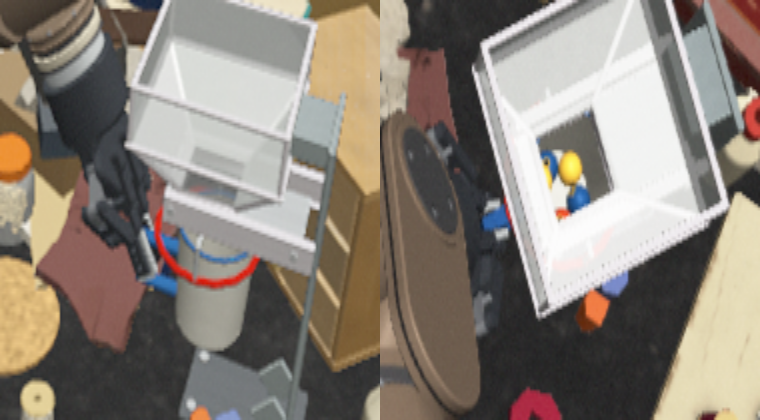

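```bash
python3 - <<'E'
from h import *
from scipy.optimize import least_squares
s=imaging.read_camera("scene"); t=imaging.read_camera("top")
q=s;px=q["pixels"].astype(int); red=(px[:,:,0]>130)&(px[:,:,1]<70)&(px[:,:,2]<70); ys,xs=np.nonzero(red)
reg=(xs>340)&(xs<420)&(ys>205)&(ys<255); ys,xs=ys[reg],xs[reg]; X=np.array([onz(q,(y,x),.14)[:2] for x,y in zip(xs,ys)])
f=least_squares(lambda v:np.hypot(*(X-v[:2]).T)-.050,[.643,-.03],loss='soft_l1',f_scale=.002); d=f.x-[.6227,.0189]; print("ring",len(xs),f.x,np.std(f.fun),"moved",np.linalg.norm(d),np.degrees(np.arctan2(d[1],d[0])))
b=finder.pinpoint("bead_1_center",t); print([(x["location"],x["confidence"]) for x in b])
cv2.imwrite("pics/t12.png",cv2.resize(t["pixels"][120:220,350:460,::-1],None,fx=6,fy=6,interpolation=2)); cv2.imwrite("pics/s12.png",cv2.resize(s["pixels"][180:260,340:450,::-1],None,fx=6,fy=6,interpolation=2))
cup_now()
E
```

```text
ring 150 [ 0.6405 -0.0295] 0.001808964963204331 moved 0.051540954614841886 -69.79687485885077
[([183.1, 408.5], 0.42)]
t 12.15 cup base [ 0.6449 -0.0389  0.0663] az 110.71 tilt 0.51 F [-11.5836  23.184   -1.2238] T [ 2.6133  1.2199 -0.3465] op 0.122
```

View pics/t12.png

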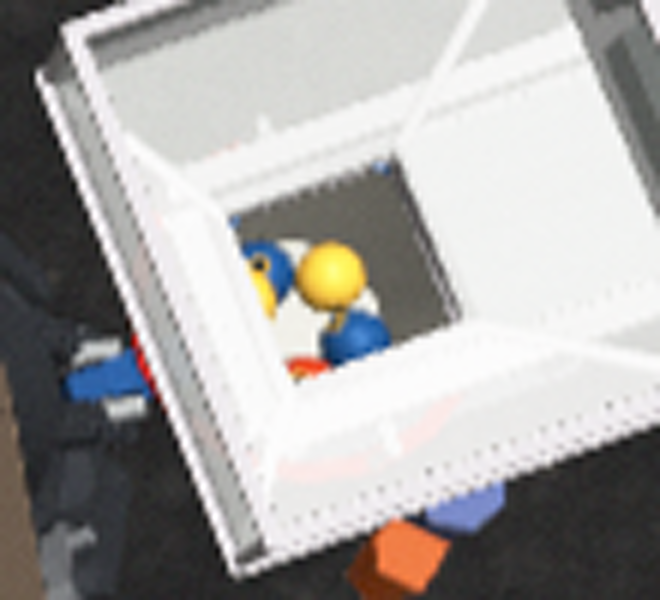

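View pics/s12.png

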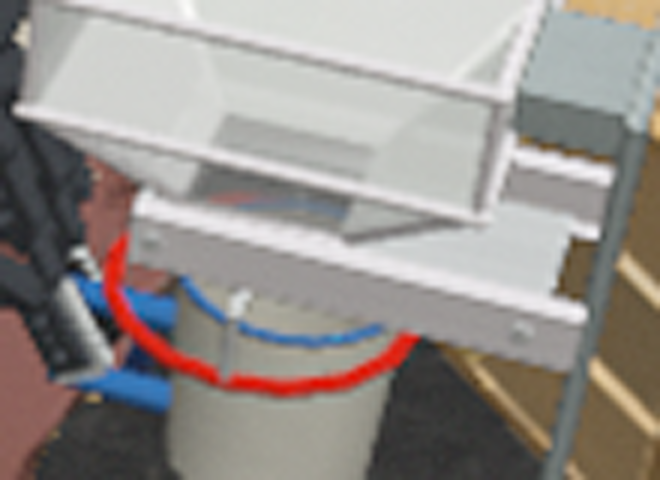

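Force is now 24 N, and the moments place it at ring height rather than at the funnel. The ring centre (0.6405, -0.0295) matches the outlet, so the shutter is at its open stop, and the funnel is empty. Next I'll draw the cup forward.

```bash
python3 - <<'E'
from h import *
d=np.array([.353,-.935,0])
for a in(.055,-.005,-.016): cup_rows(np.array([.6236,.0178,.069])+d*a,110.7)
E
```

```text
shift [ 0.0234  0.0009 -0.0323] turn [ 0.     -0.0056  0.0001]
shift [ 0.3643  0.0002 -0.241 ] turn [ 0.     -0.0056  0.0001]
shift [ 0.4268  0.     -0.2793] turn [ 0.     -0.0056  0.0001]
```

```bash
python3 -m crank '[[0.03,0,-0.018,0,0,0,0],[0.07,0,-0.043,0,0,0,0],[0.11,0,-0.067,0,0,0,0],[0.15,0,-0.092,0,0,0,0],[0.19,0,-0.116,0,0,0,0],[0.23,0,-0.141,0,0,0,0],[0.27,0,-0.165,0,0,0,0],[0.31,0,-0.19,0,0,0,0],[0.35,0,-0.214,0,0,0,0],[0.385,0,-0.236,0,0,0,0],[0.417,0,-0.256,0,0,0,0],[0.417,0,-0.256,0,0,0,0]]'
python3 - <<'E'
from h import *
C=cup_now(); d=np.array([.353,-.935,0]); print("along",(C-[.6236,.0178,.069])@d,"lat",(C-[.6236,.0178,.069])@[.935,.353,0])
s=imaging.read_camera("scene"); t=imaging.read_camera("top")
a=cv2.resize(s["pixels"][150:290,280:470,::-1],None,fx=2,fy=3);b=cv2.resize(t["pixels"][110:250,310:500,::-1],None,fx=2,fy=3); cv2.imwrite("pics/st13.png",np.hstack([a,b]))
E
```

```text
time: 13.35
eef_pos: [0.6083, 0.0692, 0.0645]
tcp_rot: [0.547, 0.79, -0.156, 0.227]
contact_force: [0.1, -0.5, -1.8]
opening: 0.125
t 13.35 cup base [0.6214 0.025  0.0684] az 110.74 tilt 0.04 F [ 0.0853 -0.5162 -1.7821] T [ 0.621   0.1668 -0.0339] op 0.125
along -0.007450639793272486 lat 0.0005047977792363156
```

View pics/st13.png

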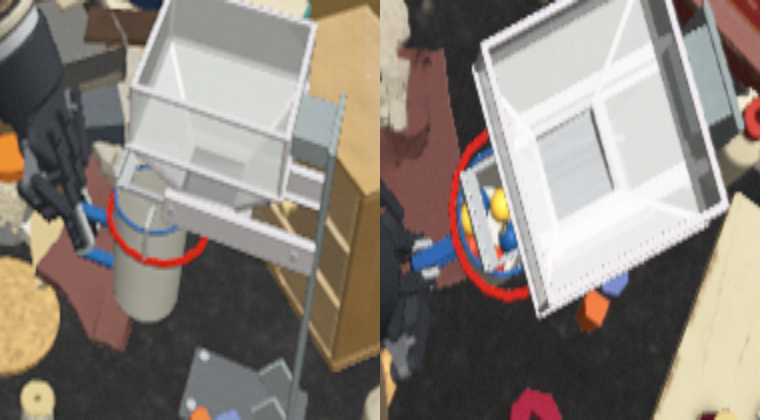

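```bash
python3 -m crank '[[0.015,0,-0.01,0,0,0,0],[0.03,0,-0.019,0,0,0,0],[0.045,0,-0.028,0,0,0,0],[0.06,0,-0.037,0,0,0,0],[0.06,0,-0.037,0,0,0,0]]'
python3 - <<'E'
from h import *
C=cup_now(); d=np.array([.353,-.935,0]); print("along",(C-[.6236,.0178,.069])@d)
E
```

```text
time: 13.95
eef_pos: [0.6053, 0.0754, 0.0648]
tcp_rot: [0.547, 0.789, -0.158, 0.228]
contact_force: [4.6, -10.5, -5.6]
opening: 0.122
t 13.95 cup base [0.6183 0.0311 0.0689] az 110.64 tilt 0.29 F [  4.5805 -10.5222  -5.5512] T [-0.2005 -0.0706 -0.0763] op 0.122
along -0.014325936437594947
```

```bash
python3 -m crank '[[0.012,0,-0.007,0,0,0,0],[0.024,0,-0.015,0,0,0,0],[0.024,0,-0.015,0,0,0,0]]'
python3 - <<'E'
from h import *
from scipy.optimize import least_squares
C=cup_now(); d=np.array([.353,-.935,0]); print("along",(C-[.6236,.0178,.069])@d)
for c in("scene","top"):
    q=imaging.read_camera(c);px=q["pixels"].astype(int); red=(px[:,:,0]>150)&(px[:,:,1]<60)&(px[:,:,2]<60); ys,xs=np.nonzero(red)
    reg=(xs>320)&(xs<385)&(ys>195)&(ys<245) if c=="scene" else (xs>335)&(xs<395)&(ys>145)&(ys<215)
    ys,xs=ys[reg],xs[reg]; X=np.array([onz(q,(y,x),.14)[:2] for x,y in zip(xs,ys)])
    f=least_squares(lambda v:np.hypot(*(X-v[:2]).T)-.050,[.622,.022],loss='soft_l1',f_scale=.002); print(c,"ring",len(xs),f.x)
cup_rows(np.array([.621,.0225,.069]),110.7)
cup_rows(np.array([.621,.0225,.042]),110.7)
E
```

```text
time: 14.25
eef_pos: [0.6047, 0.0768, 0.0664]
tcp_rot: [0.548, 0.789, -0.16, 0.229]
contact_force: [6.7, -19.4, -2.5]
opening: 0.121
t 14.25 cup base [0.6177 0.0326 0.0708] az 110.56 tilt 0.56 F [  6.7415 -19.3759  -2.4747] T [-1.1606 -0.3642 -0.2002] op 0.121
along -0.01590521441838427
scene ring 138 [0.6213 0.0236]
top ring 262 [0.6226 0.0207]
shift [-0.0546 -0.0033  0.0453] turn [-0.0028  0.0055 -0.0003]
shift [ 0.042  -0.0031  0.1972] turn [-0.0028  0.0055 -0.0003]
```

```bash
python3 -m crank '[[-0.03,0,0.018,0,0,0,0],[-0.06,0,0.037,0,0,0,0],[-0.082,0,0.05,0,0,0,0],[-0.082,0,0.05,0,0,0,0],[-0.082,0,0.05,0,0,0,0]]'
python3 - <<'E'
from h import *
C=cup_now(); d=np.array([.353,-.935,0]); print("along",(C-[.6236,.0178,.069])@d)
cup_rows(np.array([.6217,.0225,.035]),110.7)
E
```

```text
time: 14.85
eef_pos: [0.6087, 0.069, 0.0649]
tcp_rot: [0.547, 0.79, -0.156, 0.227]
contact_force: [-0.6, 0.2, -3.0]
opening: 0.128
t 14.85 cup base [0.6218 0.0248 0.0688] az 110.74 tilt 0.01 F [-0.5921  0.162  -2.9921] T [ 0.655   0.2446 -0.0097] op 0.128
along -0.007166500033837411
shift [ 0.1076 -0.0062  0.1988] turn [0.0003 0.0001 0.0003]
```

```bash
python3 -m crank '[[0.01,-0.003,0.03,0,0,0,0],[0.03,-0.003,0.065,0,0,0,0],[0.05,-0.004,0.1,0,0,0,0],[0.07,-0.004,0.133,0,0,0,0],[0.09,-0.005,0.166,0,0,0,0],[0.107,-0.006,0.198,0,0,0,0],[0.107,-0.006,0.198,0,0,0,0]]'
python3 - <<'E'
from h import *
from scipy.optimize import least_squares
C=cup_now()
cup_rows(np.array([.575,.12,.035]),106)
P={}
for c in("scene","top"):
    P[c]=q=imaging.read_camera(c);px=q["pixels"].astype(int); red=(px[:,:,0]>150)&(px[:,:,1]<60)&(px[:,:,2]<60); ys,xs=np.nonzero(red)
    reg=(xs>320)&(xs<385)&(ys>195)&(ys<245) if c=="scene" else (xs>335)&(xs<395)&(ys>145)&(ys<215)
    ys,xs=ys[reg],xs[reg]; X=np.array([onz(q,(y,x),.14)[:2] for x,y in zip(xs,ys)])
    f=least_squares(lambda v:np.hypot(*(X-v[:2]).T)-.050,[.622,.022],loss='soft_l1',f_scale=.002); print(c,"ring",len(xs),f.x)
a=cv2.resize(P["scene"]["pixels"][150:290,280:470,::-1],None,fx=2,fy=3);b=cv2.resize(P["top"]["pixels"][110:250,310:500,::-1],None,fx=2,fy=3); cv2.imwrite("pics/st14.png",np.hstack([a,b]))
E
```

```text
time: 15.55
eef_pos: [0.6079, 0.066, 0.0299]
tcp_rot: [0.548, 0.79, -0.157, 0.226]
contact_force: [-0.3, -0.2, -2.8]
opening: 0.129
t 15.55 cup base [0.621  0.0218 0.0338] az 110.70 tilt 0.13 F [-0.2625 -0.1918 -2.7533] T [0.6887 0.2231 0.0076] op 0.129
shift [ 0.6049 -0.0319 -0.3867] turn [ 0.0265 -0.0001  0.045 ]
scene ring 163 [0.6213 0.023 ]
top ring 259 [0.6226 0.0206]
```

View pics/st14.png

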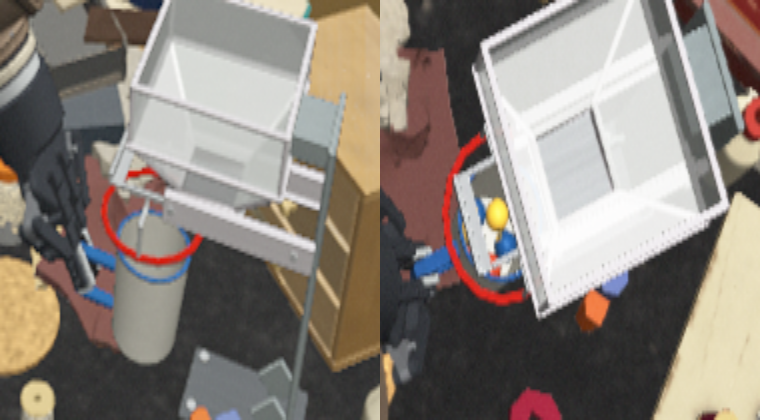

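```bash
python3 - <<'E'
from h import *
cup_rows(np.array([.552,.1685,.035]),110.7)
E
```

```text
shift [ 0.9142 -0.092  -0.5716] turn [-0.0001  0.0003  0.0003]
```

```bash
python3 -m crank '[[0.04,-0.004,-0.025,0,0,0,0],[0.12,-0.012,-0.075,0,0,0,0],[0.22,-0.022,-0.138,0,0,0,0],[0.33,-0.033,-0.206,0,0,0,0],[0.44,-0.044,-0.275,0,0,0,0],[0.55,-0.055,-0.344,0,0,0,0],[0.66,-0.066,-0.413,0,0,0,0],[0.76,-0.076,-0.475,0,0,0,0],[0.84,-0.084,-0.525,0,0,0,0],[0.89,-0.09,-0.556,0,0,0,0],[0.914,-0.092,-0.572,0,0,0,0],[0.914,-0.092,-0.572,0,0,0,0]]'
python3 - <<'E'
from h import *
C=cup_now()
cup_rows(np.array([.552,.1685,.008]),110.7); cup_rows(np.array([.552,.1685,.005]),110.7)
s=imaging.read_camera("scene"); t=imaging.read_camera("top")
a=cv2.resize(s["pixels"][150:290,190:370,::-1],None,fx=2.2,fy=3);b=cv2.resize(t["pixels"][150:290,200:380,::-1],None,fx=2.2,fy=3); cv2.imwrite("pics/st15.png",np.hstack([a,b]))
E
```

```text
time: 16.85
eef_pos: [0.5389, 0.2133, 0.0314]
tcp_rot: [0.547, 0.79, -0.156, 0.227]
contact_force: [-0.2, 0.6, -2.2]
opening: 0.126
t 16.85 cup base [0.552  0.1691 0.0353] az 110.76 tilt 0.03 F [-0.1582  0.6117 -2.2413] T [ 0.6658  0.263  -0.0196] op 0.126
shift [ 0.0934 -0.0014  0.1564] turn [0.0004 0.0003 0.0005]
shift [ 0.104  -0.0015  0.1733] turn [0.0004 0.0003 0.0005]
```

View pics/st15.png

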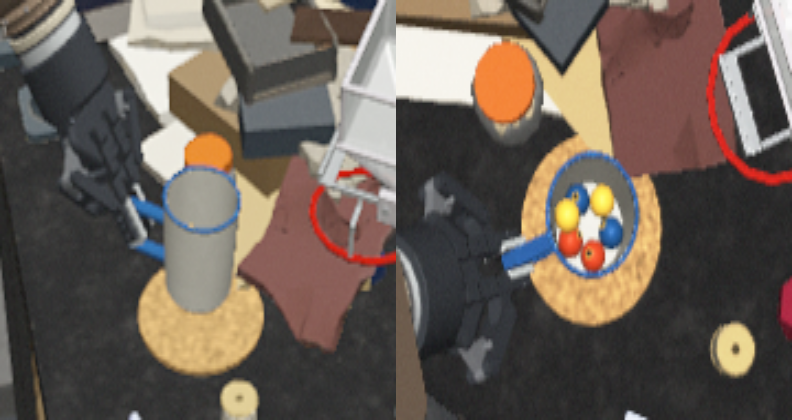

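The top view shows all six beads in the cup, which is centred over the mat with the hand clear of the jar. Now lowering.

```bash
python3 -m crank '[[0.03,0,0.045,0,0,0,0],[0.055,0,0.09,0,0,0,0],[0.075,-0.001,0.125,0,0,0,0],[0.093,-0.001,0.156,0,0,0,0],[0.093,-0.001,0.156,0,0,0,0]]'
python3 - <<'E'
from h import *
cup_now()
E
python3 -m crank '[[0.004,0,0.006,0,0,0,0],[0.008,0,0.013,0,0,0,0],[0.008,0,0.013,0,0,0,0]]'
python3 - <<'E'
from h import *
cup_now()
E
```

```text
time: 17.45
eef_pos: [0.5396, 0.2117, 0.0053]
tcp_rot: [0.547, 0.79, -0.158, 0.229]
contact_force: [-1.7, 0.1, 3.4]
opening: 0.121
t 17.45 cup base [0.5527 0.1674 0.0095] az 110.69 tilt 0.26 F [-1.7099  0.1322  3.4384] T [-0.3799  0.1651 -0.3161] op 0.121
time: 17.75
eef_pos: [0.5401, 0.2121, 0.0045]
tcp_rot: [0.548, 0.789, -0.157, 0.229]
contact_force: [-4.2, 2.2, 8.6]
opening: 0.123
t 17.75 cup base [0.5531 0.1678 0.0086] az 110.67 tilt 0.27 F [-4.2279  2.2356  8.6254] T [-0.9658  0.2135 -0.6119] op 0.123
```

```bash
python3 -m crank '[[-0.004,0,-0.006,0,0,0,0.0],[-0.004,0,-0.006,0,0,0,0.2],[-0.004,0,-0.006,0,0,0,0.35],[-0.004,0,-0.006,0,0,0,0.5],[-0.004,0,-0.006,0,0,0,0.5],[-0.004,0,-0.006,0,0,0,0.5]]' 20
python3 - <<'E'
from h import *
show()
w=imaging.read_camera("wrist"); cv2.imwrite("pics/w16.png",w["pixels"][:,:,::-1])
E
```

```text
time: 18.35
eef_pos: [0.5391, 0.2121, 0.0026]
tcp_rot: [0.548, 0.79, -0.156, 0.227]
contact_force: [1.1, 0.7, 0.5]
opening: 0.498
t 18.35 q [ 0.4584  0.4254  1.8855 -0.674   1.007   0.5203] tcp [0.5391 0.2121 0.0026] gp [0.5356 0.2214 0.0185] F [1.0565 0.6624 0.5005] T [ 0.2529  0.0334 -0.0117] op 0.4980415575182528
lean 32.00271496955281 u 110.77003556629151 yz 0.0020185398689889777
```

View pics/w16.png

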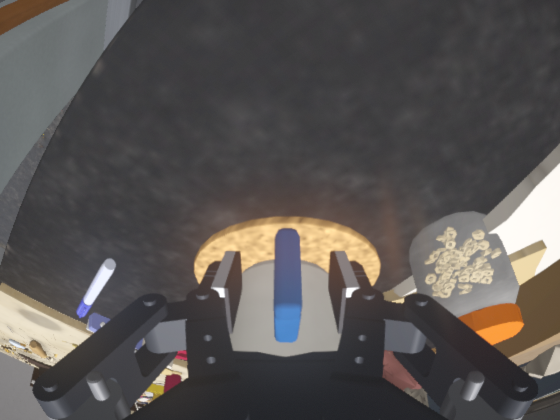

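The bar (column 287) stands free between the pads, so I'll withdraw along the tool axis.

```bash
python3 -m crank '[[0,0,-0.05,0,0,0,0.5],[0,0,-0.15,0,0,0,0.5],[0,0,-0.3,0,0,0,0.5],[0,0,-0.45,0,0,0,0.5],[0,0,-0.6,0,0,0,0.5],[0,0,-0.75,0,0,0,0.5],[0,0,-0.9,0,0,0,0.5],[0,0,-0.9,0,0,0,0.5],[0,0,-0.9,0,0,0,0.5]]'
python3 - <<'E'
from h import *
from scipy.optimize import least_squares
show()
s=imaging.read_camera("scene"); t=imaging.read_camera("top")
a=cv2.resize(s["pixels"][150:350,190:420,::-1],None,fx=1.7,fy=2.5);b=cv2.resize(t["pixels"][120:320,200:430,::-1],None,fx=1.7,fy=2.5); cv2.imwrite("pics/st17.png",np.hstack([a,b]))
px=t["pixels"].astype(int); m=(px[:,:,2]>px[:,:,0]+40); m[:195]=0;m[265:]=0;m[:,:225]=0;m[:,330:]=0
ys,xs=np.nonzero(m); X=np.array([onz(t,(y,x),.09)[:2] for x,y in zip(xs,ys)])
f=least_squares(lambda q:np.hypot(*(X-q[:2]).T)-.0365,[.553,.168],loss='cauchy',f_scale=.002);print("rim",f.x)
for n in("jar","spool","clamp"):
    for q in(s,t):
        b=finder.pinpoint(n,q); print(n,[(x["location"],x["confidence"]) for x in b[:1]])
q=t;px=q["pixels"].astype(int); red=(px[:,:,0]>150)&(px[:,:,1]<60)&(px[:,:,2]<60); ys,xs=np.nonzero(red)
reg=(xs>335)&(xs<395)&(ys>145)&(ys<215); ys,xs=ys[reg],xs[reg]; X=np.array([onz(q,(y,x),.14)[:2] for x,y in zip(xs,ys)])
print("ring",least_squares(lambda v:np.hypot(*(X-v[:2]).T)-.050,[.622,.022],loss='soft_l1',f_scale=.002).x)
E
```

```text
time: 19.3
eef_pos: [0.5139, 0.2797, 0.1182]
tcp_rot: [0.547, 0.79, -0.155, 0.228]
contact_force: [-0.1, -1.4, -0.6]
opening: 0.501
t 19.3 q [ 0.5766  0.2978  1.7997 -0.5811  1.2334  0.4678] tcp [0.5139 0.2797 0.1182] gp [0.5103 0.289  0.1341] F [-0.0814 -1.3535 -0.5949] T [0.2006 0.0838 0.0043] op 0.5010726841069134
lean 31.977573834721824 u 111.00796357741858 yz 0.004089781982021229
rim [0.5535 0.1689]
jar [([224.7, 281.7], 0.89)]
jar [([183.6, 251.1], 0.75)]
spool [([303.2, 292.9], 0.7)]
spool [([265.9, 350.1], 0.58)]
clamp [([338.6, 307.5], 0.87)]
clamp [([289.0, 389.8], 0.61)]
ring [0.6227 0.0205]
```

View pics/st17.png

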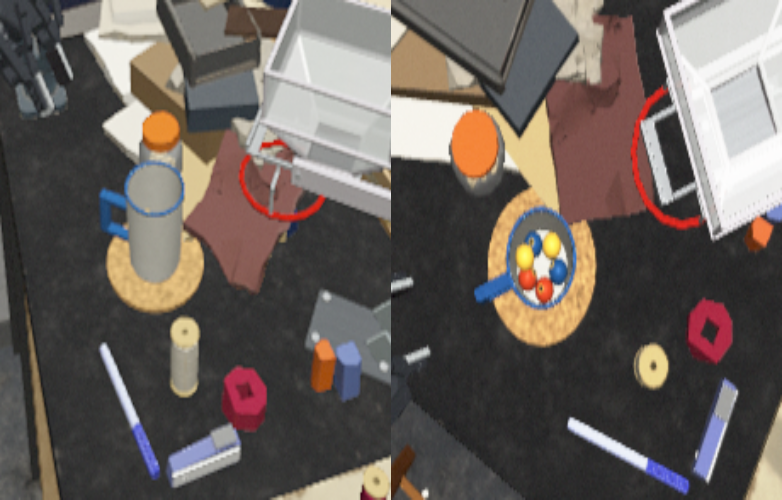

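Everything checks out: the cup is upright at the middle of the mat with six beads in it, the ring is at its closed position, the bystanders haven't moved, and the hand is clear.

```bash
python3 - <<'E'
from plant import ticket
print(ticket.sign_off())
E
```

```text
the job is handed in; nothing more can be done
None
```

I filled the cup with all six beads, closed the shutter again, set the cup down on the cork mat and handed the job in at about 20 s of the 48 s. `sign_off` gives no verdict, so what follows is from my own checks.

**What I did**
- I took the cup by its blue grip with the hand leaning 32° away from the hopper, and raised the rim into the ring to about 153 mm.
- I pushed it back until the shutter met its stop (about 24 N). The ring centre then matched the outlet, and the funnel was empty.
- I drew it forward to the closed stop (about 20 N). The ring had travelled about 56 mm between the stops.
- I lowered the cup out of the ring, set it on the mat, let go and backed the hand off.

**Last checks**
- **Cup and beads:** the cup stands upright at (0.5535, 0.169), within about 2 mm of the mat's centre, and all six beads are visible in it.
- **Shutter:** the ring stayed at its closed position after the cup left it.
- **Bystanders:** the jar, spool and clamp look unmoved. The network's points for them shifted by 1 to 4 pixels between looks, which I put down to noise. Its first top-view point for the clamp was wrong, so for that view I relied on the picture.

**What disagreed**
- **Fingertips:** the cameras showed them about 33 mm short of the reported TCP. I corrected for this by eye before grasping.
- **Shutter at the start:** it was about 4 to 5 mm ajar.
- **Cup tilt:** it reached about 0.5° while pressing against the stops, calculated from the tool's orientation.

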